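# Strip the drilling fixture and pack the U-brackets nested

### The arm

A 7-joint arm with a two-finger parallel gripper is mounted at the origin on the work surface. World frame = base frame: x ahead of the robot, y to its left, z up, the work surface at z = 0. Lengths are in m, angles in rad, forces in N, time in s.
With the tool pointing down it reaches from about 0.4 to 0.85 m from the base axis. Payload 4.4 kg.
Tool frame: the origin (TCP) lies midway between the tips of the shut fingers; the grasp point (between the pads) lies 19 mm behind it (arm.grasp_offset is the z of the grasp point in the tool frame, in m); z points along the fingers, y is the line along which they close (so a half turn about z gives the same grasp; the last joint's range is limited). The gripper opens to 94 mm and grips with 3 to 60 N. Pads are 16 mm wide; open, the fingers measure 119 mm over their backs; the gripper's body (75 mm by 177 mm) begins 78 mm behind the grasp point.
Start: joints at [1.202, 0.628, 0.038, 1.517, -0.027, 0.996, -0.02], TCP at [0.194, -0.62, 0.205] pointing down, gripper open.
Joint ranges: [-3.06, 3.06], [-0.37, 2.12], [-1.25, 1.32], [0.18, 2.47], [-1.1, 4.24], [0.23, 1.98], [-2.94, 2.94]. Speed limits (rad/s): [2.57, 2.57, 3.14, 3.14, 3.14, 3.14, 3.14].

### API

Orientations are given as [roll, pitch, yaw] about the fixed x, y, z axes, in that order (R = Rz(yaw) Ry(pitch) Rx(roll)).
In Python, from cell import arm, vision, order gives the robot as it stands. The module is installed in compiled form; this text tells all that it offers.
- The arm moves only by the tool apply_moves, never from a script. Its argument "deltas" is a list of rows, each a list of 4 numbers: the shift along the tool's x, y, z normalised to -1 to 1, where 1 is 0.15 m, then the turn about the tool's z normalised to -1 to 1, where 1 is 0.12 rad. A call has 1 to 10 rows; each row shifts and turns the commanded pose from where the row before left it, along the tool's axes as they then stand; what a row does not reach is not made up. A row lasts 1/12 s, in which the tool goes at most 41.7 mm and 7.16 degrees, less where a joint would pass 70% of its speed; a pose out of reach is approached as far as the arm can. A call with a number of a shift or a turn outside -1 to 1 is refused whole. A call with a gripper value outside its range is refused whole. "claw" is the opening, from 0 (shut) to 1 (fully open), set as the call begins (left out, the last holds). The fingers move at their own pace and stop on an object; the grip force is fixed at half the most. Time passes only in rows, so rows that do not move let the fingers close. It gives the time, the measured TCP pose, the force, the opening and the grip force at its end, in the units of the state.
- arm.sense(): the state, without advancing time (a new reading comes with each control period).
- vision.camera(name): name is "scene" or "top" or "wrist"; returns (picture, depth): 384x512x3 uint8, red, green, blue; 384x512 float32, m along the optical axis (not along the pixel's ray), 0 where there is no reading.
- vision.camera_model(name): a dict with "mtx" (3x3 intrinsics, pixels), "pose" (4x4, takes a point from camera to world coordinates); the wrist camera has in their place "hand_eye" (4x4, takes a point from camera to tool coordinates, whose origin is the TCP and whose axes are the flange's). Camera axes: x right, y down, z forward; pixel columns grow to the right and rows downward; lengths in m; the calibration is good to about 2 mm. The wrist camera is an equidistant fisheye: a pixel r from the principal point sees the ray r / f radians off the axis. A picture is of the moment at which its call begins: read the wrist's pose just before it. camera_model takes no time and is no camera call.
- order.hand_in(): hands the job in; it is judged then, once.
The state is a dict: "t": time; "joint_positions": joint angles; "joint_vel": joint speeds; "effort": joint torques, N m; "tool_pos": TCP position; "orientation": TCP orientation; "wrist_force": force on the tool from outside, world axes, zero at the start; "ft_torque": the same for the moment, N m; "width": opening from 0.0 (shut) to 1.0 (fully open); "gripper_force": force on a finger pad.
Only numpy, scipy, OpenCV 4.12 (cv2) and the standard library are available. Lean on these libraries where they do the work, as an engineer would, in place of code of your own. Each camera call takes 0.05 s, during which the arm holds its last target. There are 200 camera calls.

### The job

Strip the drilling fixture: give the wing nut its quarter turn, lift it off and lay it in the small black hardware tray, then lay the spacer there too, then take the upper U-bracket off the stud and last the lower one. Pack every U-bracket, from the fixture and from the mat, into the long grey stock tray so that they interlock: the legs-up ones flat on its floor, squarely side by side and leg to leg in one row along the tray, and each legs-down one hooked squarely over two neighbours, pushed right down so that one of its legs stands in each of their channels. Leave the other tools where they lie.

Things in the scene. Friction and masses are not known exactly. Their poses are not given: they have to be found in the camera images.
- nut_mid (a point): Dark quarter-turn wing nut, 0.09 kg: hub 40 across, 26 high, on it a flat upright wing 60 long (own x), 8 thick (own y), 28 high. Point: on its axis, 27 mm above its underside (which starts 78 mm above the bench). Bayonet: it turns freely and lifts off only with the wing in line with the stud's cross pin (within 15 deg, either way round); starts 73 to 107 deg from that. Clear after rising 20 mm.
- spacer_mid (a point): Plain steel spacer ring, 46 mm outside, 30 mm hole, 18 mm high, 0.12 kg. Point: its centre. It starts on the stud inside the channel of u_stud, its underside 60 mm above the bench; fingers reach its sides through the open ends of that channel (own y of u_stud). It passes the cross pin only while within 6 mm of centred on the stud.
- stud_tip (a point): Tip of the fixture's stud, 94 mm above the bench; x, y of the fixture, z up. Fixed: base plate 100 (x) by 150 (y) by 12 mm, saddle block 46 (x) by 44 (y), top at 50 mm, 10 mm stud with a cross pin 18 mm long ALONG y (long side of the plate), 4.5 mm below the tip: wing nut locked with its wing across the plate, free along it. From below: n_stud over the block, u_stud, spacer, nut.
- stock_in (a point): Long grey sheet-steel stock tray, fixed. Point: middle of its inner floor, 3 mm above the bench; own x along its length, z up. Inside 270 (x) by 106 mm (y), rim 12 mm above the inner floor. Four legs-up brackets fit side by side in a row along it, their own x along its x, some 64 mm apart.
- dish_in (a point): Small black hardware tray, fixed. Point: middle of its inner floor, 3 mm above the bench. Inside 104 mm (own x) by 134 mm (own y), rim 15 mm above the inner floor.
- u_stud_mid (a point): U-bracket, LEGS UP, 5 mm aluminium, 0.1 kg: 60 wide (own x), 60 long (own y, towards the channel's open ends), 40 mm high; web below with a 32 mm hole, legs at own x +-27.5 mm, channel 50 mm wide. Pinch one leg by its thickness (on the stud near one end of the leg, clear of the stud). Point: its centre, 20 mm above its underside. Starts on the stud, underside 55 mm up; lift it off centred.
- n_stud_mid (a point): U-bracket, LEGS DOWN (same part turned over): 60 wide (own x), 60 long (own y), 40 mm high; 5 mm web on top, legs hanging at own x +-27.5 mm, 50 mm apart inside. Pinch it over the 60 mm between the ends of its web (nested, its web lies on the neighbours' leg tops and fingers reaching below the web meet them). Point: its centre, 20 mm below its top. Starts lowest on the stud, astride the block, its top 55 mm above the bench.
- u_a_mid (a point): Loose on the mat: U-bracket, LEGS UP, 5 mm aluminium, 0.1 kg: 60 wide (own x), 60 long (own y, towards the channel's open ends), 40 mm high; web below with a 32 mm hole, legs at own x +-27.5 mm, channel 50 mm wide. Pinch one leg by its thickness (on the stud near one end of the leg, clear of the stud). Point: its centre, 20 mm above its underside.
- u_b_mid (a point): Loose on the mat: U-bracket, LEGS UP, 5 mm aluminium, 0.1 kg: 60 wide (own x), 60 long (own y, towards the channel's open ends), 40 mm high; web below with a 32 mm hole, legs at own x +-27.5 mm, channel 50 mm wide. Pinch one leg by its thickness (on the stud near one end of the leg, clear of the stud). Point: its centre, 20 mm above its underside.
- u_c_mid (a point): Loose on the mat: U-bracket, LEGS UP, 5 mm aluminium, 0.1 kg: 60 wide (own x), 60 long (own y, towards the channel's open ends), 40 mm high; web below with a 32 mm hole, legs at own x +-27.5 mm, channel 50 mm wide. Pinch one leg by its thickness (on the stud near one end of the leg, clear of the stud). Point: its centre, 20 mm above its underside.
- n_a_mid (a point): Loose on the mat, absent in some runs: U-bracket, LEGS DOWN (same part turned over): 60 wide (own x), 60 long (own y), 40 mm high; 5 mm web on top, legs hanging at own x +-27.5 mm, 50 mm apart inside. Pinch it over the 60 mm between the ends of its web (nested, its web lies on the neighbours' leg tops and fingers reaching below the web meet them). Point: its centre, 20 mm below its top.
- n_b_mid (a point): Loose on the mat, absent in some runs: U-bracket, LEGS DOWN (same part turned over): 60 wide (own x), 60 long (own y), 40 mm high; 5 mm web on top, legs hanging at own x +-27.5 mm, 50 mm apart inside. Pinch it over the 60 mm between the ends of its web (nested, its web lies on the neighbours' leg tops and fingers reaching below the web meet them). Point: its centre, 20 mm below its top.
- wrench_a: Bystander: wrench, 180 mm, lying flat, 8 mm high. Origin on the bench under its middle, own x along its length.
- wrench_b: Bystander: wrench, 150 mm, lying flat, 8 mm high. Origin on the bench under its middle, own x along its length.
- screwdriver: Bystander: green-handled screwdriver, 210 mm, 26 mm high. Origin on the bench under its middle, own x along its length.
- caliper: Bystander: digital caliper, 200 mm, 12 mm high. Origin on the bench under its middle, own x along its length.
- puller: Bystander: two-arm bearing puller, 120 mm, 22 mm high. Origin on the bench under its middle, own x across it (its screw is along own y).
Things that resemble listed ones, but are neither listed nor needed, are in the scene too. Leave any turquoise or yellow look-alike of the part that bears n_a_mid alone.

How it is judged:
On the way, in this order (a step that is already met when the one before it is completed fails the run):
1. the wing nut is in the hardware tray while the spacer is still on the stud (x of nut_mid in the frame of dish_in between -0.05 and 0.05 m and y of nut_mid in the frame of dish_in between -0.065 and 0.065 m and z of nut_mid in the frame of dish_in between 0 and 0.04 m and distance between spacer_mid and stud_tip below 0.035 m and angle between spacer_mid's own z axis and vertical below 0.15 rad), for 0.2 s.
2. the spacer is in the hardware tray while the upper bracket is still on the stud (x of spacer_mid in the frame of dish_in between -0.05 and 0.05 m and y of spacer_mid in the frame of dish_in between -0.065 and 0.065 m and z of spacer_mid in the frame of dish_in between 0 and 0.04 m and distance between u_stud_mid and stud_tip below 0.032 m and angle between u_stud_mid's own z axis and vertical below 0.15 rad), for 0.2 s.
3. the upper bracket stands in the stock tray while the lower one is still on the fixture (x of u_stud_mid in the frame of stock_in between -0.12 and 0.12 m and y of u_stud_mid in the frame of stock_in between -0.03 and 0.03 m and z of u_stud_mid in the frame of stock_in between 0.017 and 0.0235 m and angle between u_stud_mid's own z axis and vertical below 0.1 rad and angle between the x axis of u_stud_mid and the x axis of stock_in, either way round below 0.2 rad and distance between n_stud_mid and stud_tip below 0.07 m and angle between n_stud_mid's own z axis and vertical below 0.15 rad), for 0.2 s.
At the end, for the whole second after the job is handed in: Nut and spacer in the hardware tray; all legs-up brackets flat in one row in the stock tray (tilt 0.1, square 0.2 rad, 30 mm from its middle line); each legs-down one fully down over two neighbours, a leg in each channel (within 5 mm of seated, same row) (x of nut_mid in the frame of dish_in between -0.05 and 0.05 m and y of nut_mid in the frame of dish_in between -0.065 and 0.065 m and z of nut_mid in the frame of dish_in between 0 and 0.04 m and x of spacer_mid in the frame of dish_in between -0.05 and 0.05 m and y of spacer_mid in the frame of dish_in between -0.065 and 0.065 m and z of spacer_mid in the frame of dish_in between 0 and 0.04 m and x of u_stud_mid in the frame of stock_in between -0.12 and 0.12 m and y of u_stud_mid in the frame of stock_in between -0.03 and 0.03 m and z of u_stud_mid in the frame of stock_in between 0.017 and 0.0235 m and angle between each of u_stud_mid, u_a_mid, u_b_mid, u_c_mid's own z axis and vertical below 0.1 rad and angle between the x axis of each of u_stud_mid, u_a_mid, u_b_mid, u_c_mid, n_stud_mid, n_a_mid, n_b_mid and the x axis of stock_in, either way round below 0.2 rad and x of u_a_mid in the frame of stock_in between -0.12 and 0.12 m and y of u_a_mid in the frame of stock_in between -0.03 and 0.03 m and z of u_a_mid in the frame of stock_in between 0.017 and 0.0235 m and x of u_b_mid in the frame of stock_in between -0.12 and 0.12 m and y of u_b_mid in the frame of stock_in between -0.03 and 0.03 m and z of u_b_mid in the frame of stock_in between 0.017 and 0.0235 m and x of u_c_mid in the frame of stock_in between -0.12 and 0.12 m and y of u_c_mid in the frame of stock_in between -0.03 and 0.03 m and z of u_c_mid in the frame of stock_in between 0.017 and 0.0235 m and y of n_stud_mid in the frame of stock_in between -0.03 and 0.03 m and z of n_stud_mid in the frame of stock_in between 0.022 and 0.03 m and angle between each of n_stud_mid, n_a_mid, n_b_mid's own z axis and vertical below 0.12 rad and (x of u_stud_mid in the frame of n_stud_mid between -0.056 and -0.004 m or x of u_a_mid in the frame of n_stud_mid between -0.056 and -0.004 m or x of u_b_mid in the frame of n_stud_mid between -0.056 and -0.004 m or x of u_c_mid in the frame of n_stud_mid between -0.056 and -0.004 m) and (x of u_stud_mid in the frame of n_stud_mid between 0.004 and 0.056 m or x of u_a_mid in the frame of n_stud_mid between 0.004 and 0.056 m or x of u_b_mid in the frame of n_stud_mid between 0.004 and 0.056 m or x of u_c_mid in the frame of n_stud_mid between 0.004 and 0.056 m) and y of n_a_mid in the frame of stock_in between -0.03 and 0.03 m and z of n_a_mid in the frame of stock_in between 0.022 and 0.03 m and (x of u_stud_mid in the frame of n_a_mid between -0.056 and -0.004 m or x of u_a_mid in the frame of n_a_mid between -0.056 and -0.004 m or x of u_b_mid in the frame of n_a_mid between -0.056 and -0.004 m or x of u_c_mid in the frame of n_a_mid between -0.056 and -0.004 m) and (x of u_stud_mid in the frame of n_a_mid between 0.004 and 0.056 m or x of u_a_mid in the frame of n_a_mid between 0.004 and 0.056 m or x of u_b_mid in the frame of n_a_mid between 0.004 and 0.056 m or x of u_c_mid in the frame of n_a_mid between 0.004 and 0.056 m) and y of n_b_mid in the frame of stock_in between -0.03 and 0.03 m and z of n_b_mid in the frame of stock_in between 0.022 and 0.03 m and (x of u_stud_mid in the frame of n_b_mid between -0.056 and -0.004 m or x of u_a_mid in the frame of n_b_mid between -0.056 and -0.004 m or x of u_b_mid in the frame of n_b_mid between -0.056 and -0.004 m or x of u_c_mid in the frame of n_b_mid between -0.056 and -0.004 m) and (x of u_stud_mid in the frame of n_b_mid between 0.004 and 0.056 m or x of u_a_mid in the frame of n_b_mid between 0.004 and 0.056 m or x of u_b_mid in the frame of n_b_mid between 0.004 and 0.056 m or x of u_c_mid in the frame of n_b_mid between 0.004 and 0.056 m)); the robot touches nothing.
It fails at once if the wrench is shifted more than 50 mm (distance of wrench_a from where it was at the start of the episode above 0.05 m).
It fails at once if the wrench is shifted more than 50 mm (distance of wrench_b from where it was at the start of the episode above 0.05 m).
It fails at once if the screwdriver is shifted more than 50 mm (distance of screwdriver from where it was at the start of the episode above 0.05 m).
It fails at once if the caliper is shifted more than 50 mm (distance of caliper from where it was at the start of the episode above 0.05 m).
It fails at once if the puller is shifted more than 50 mm (distance of puller from where it was at the start of the episode above 0.05 m).
Of n_a, n_b only 1 to 2 are there at a start; the rules pass over those that are not, and their reading is None.
At some moment in a run one of u_a, u_b, u_c, n_a, n_b may be knocked a few centimetres aside while the robot is not near it.
It also fails if it takes over 184 s, if anything falls off the work surface, if the arm or the gripper's body presses on something with over 40 N, if the wrist force passes 120 N, or if a joint passes its speed limit or range.

## Working session

There is one attempt and no reset: what is moved stays moved. The work goes in short steps, Python scripts to look and compute and a tool call to move; the robot and the scene stay as the last step left them, time stands still between calls to the robot, and variables do not carry over. Pictures are saved under pics/ and viewed, at most 14 in all, crops included, and the job is handed in when it is done.

Besides the shell and the picture viewer there is one more tool, called as name(argument=value, ...) on one line, values as JSON. apply_moves: Moves the arm, as the interface text tells. Scaled input: -1 to 1 covers 0.15 m each way for a shift and 0.12 rad each way for a turn. Its arguments: {"type":"object","properties":{"deltas":{"type":"array","items":{"type":"array","items":{"type":"number"}}},"claw":{"type":"number"}},"required":["deltas"]}

```bash
mkdir -p pics
python3 - <<'E'
from cell import arm,vision
import cv2,numpy as np
s=arm.sense(); print({k:np.round(v,3).tolist() for k,v in s.items()}, arm.grasp_offset)
for n in("top","scene"):
    p,d=vision.camera(n); cv2.imwrite(f"pics/{n}0.png",p[:,:,::-1]); np.save(f"{n}0_d.npy",d)
    m=vision.camera_model(n); print(n,np.round(m["mtx"],1).tolist(),np.round(m["pose"],4).tolist(),(d==0).sum())
    cv2.imwrite(f"pics/{n}0v.png",cv2.resize(p[:,:,::-1],(800,600),interpolation=cv2.INTER_CUBIC))
m=vision.camera_model("wrist");print({k:np.round(v,4).tolist() for k,v in m.items()})
E
```

```text
{'t': 0.0, 'joint_positions': [1.202, 0.629, 0.038, 1.518, -0.027, 0.996, -0.02], 'joint_vel': [-0.0, -0.0, 0.0, 0.002, 0.001, 0.002, -0.0], 'effort': [0.0, -54.973, 1.144, -18.664, -0.052, 0.023, 0.0], 'tool_pos': [0.194, -0.62, 0.205], 'orientation': [-3.14, 0.0, 0.303], 'wrist_force': [0.307, 0.28, 0.387], 'ft_torque': [-0.041, 0.047, -0.042], 'gripper_force': 0.0, 'width': 1.001} -0.0188
top [[386.4, 0.0, 258.6], [0.0, 386.4, 191.1], [0.0, 0.0, 1.0]] [[-0.0275, -0.9882, 0.1508, 0.4149], [-0.9996, 0.0265, -0.009, 0.0836], [0.0049, -0.151, -0.9885, 0.9927], [0.0, 0.0, 0.0, 1.0]] 811
scene [[493.1, 0.0, 252.4], [0.0, 493.1, 195.4], [0.0, 0.0, 1.0]] [[-0.2272, 0.8117, -0.5381, 1.2025], [0.9738, 0.19, -0.1246, 0.2227], [0.0011, -0.5523, -0.8336, 1.1054], [0.0, 0.0, 0.0, 1.0]] 774
{'mtx': [[297.3186, 0.0, 253.8132], [0.0, 297.3186, 195.2397], [0.0, 0.0, 1.0]], 'hand_eye': [[0.0003, -0.9639, -0.2662, 0.0771], [1.0, 0.0003, 0.0001, -0.0018], [-0.0, -0.2662, 0.9639, -0.1785], [0.0, 0.0, 0.0, 1.0]]}
```

View pics/top0v.png

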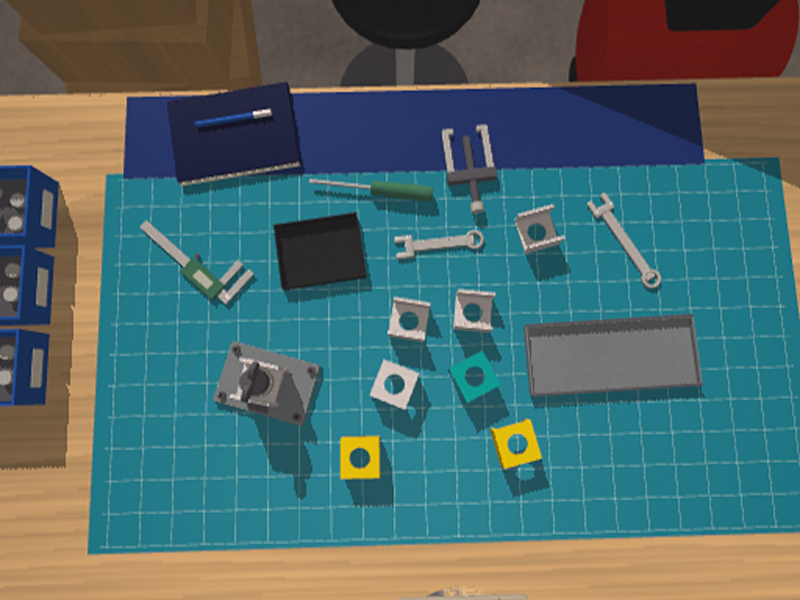

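View pics/scene0v.png

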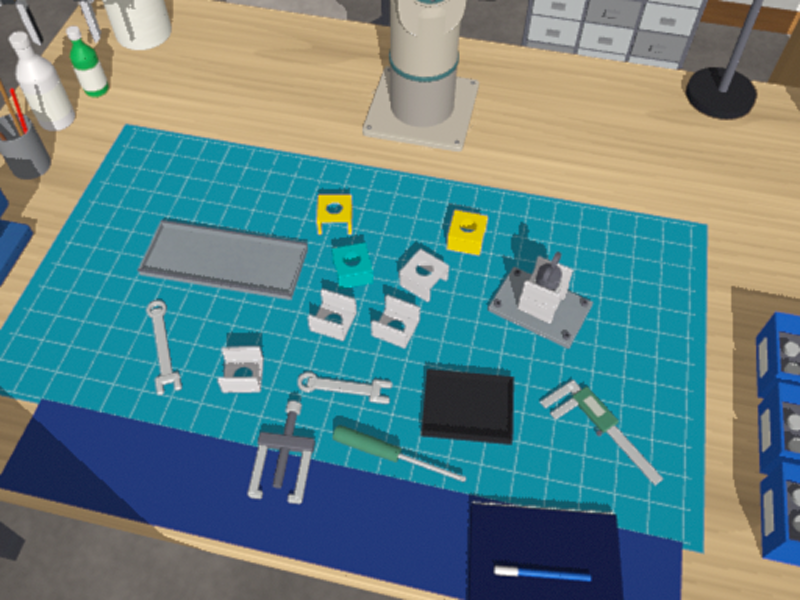

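```bash
cat > h.py <<'E'
from cell import arm,vision
import cv2,numpy as np
from scipy.spatial.transform import Rotation as Ro
def shot(n,save=None):
    """picture, world point of every pixel (HxWx3)"""
    s=arm.sense(); p,d=vision.camera(n); m=vision.camera_model(n); K=m["mtx"]
    v,u=np.mgrid[:384,:512]; x=(u-K[0,2])/K[0,0]; y=(v-K[1,2])/K[1,1]
    if n=="wrist":
        T=np.eye(4); T[:3,:3]=Ro.from_euler("xyz",s["orientation"]).as_matrix(); T[:3,3]=s["tool_pos"]; T=T@m["hand_eye"]
        r=np.hypot(x,y)+1e-9; k=np.tan(np.minimum(r,1.5))/r; x,y=x*k,y*k
    else: T=np.array(m["pose"])
    P=np.stack([x*d,y*d,d],-1)@T[:3,:3].T+T[:3,3]; P[d==0]=np.nan
    if save: cv2.imwrite(f"pics/{save}.png",p[:,:,::-1])
    return p,P
def pick(P,c,r,z0,z1,mask=None):
    m=(np.hypot(P[...,0]-c[0],P[...,1]-c[1])<r)&(P[...,2]>z0)&(P[...,2]<z1)
    return m if mask is None else m&mask
def rect(P,m):
    """centre, sides, yaw (mod 90 deg) of points in plan, and median height"""
    q=P[m]
    if len(q)<8: return None
    (cx,cy),wh,a=cv2.minAreaRect(q[:,:2].astype(np.float32))
    return dict(c=np.round([cx,cy],4).tolist(),wh=np.round(wh,4).tolist(),a=round(a,1),z=round(float(np.median(q[:,2])),4),n=len(q))
def sat(p): return cv2.cvtColor(p,cv2.COLOR_RGB2HSV)[...,1]
def pose():
    s=arm.sense(); return s["t"],np.array(s["tool_pos"]),s["orientation"][2],s["width"],s["gripper_force"]
def go(c,yaw,z,p=None):
    """normalised totals [x,y,z,turn] from the present pose to TCP (c,z), closing line along yaw+90deg (mod 180); shift in present tool axes"""
    t,x,y0,_,_=pose(); 
    d=np.array([*c[:2],z])-x; cy,sy=np.cos(y0),np.sin(y0)
    tx=d[0]*cy+d[1]*sy; ty=d[0]*sy-d[1]*cy; dy=(yaw-y0+np.pi/2)%np.pi-np.pi/2
    print("t%.1f at %s yaw %.3f -> mm tool x %.1f y %.1f z %.1f | norm %.3f %.3f %.3f | turn rad(tool) %.3f norm %.2f"%(t,np.round(x,4),y0,tx*1e3,ty*1e3,-d[2]*1e3,tx/.15,ty/.15,-d[2]/.15,-dy,-dy/.12))
E
cat > m0.py <<'E'
from h import *
for n in("top","scene"):
    p,P=shot(n); S=sat(p); V=p.max(-1); print(n)
    hi=(P[...,2]>0.02)&(P[...,2]<0.15)&(P[...,0]>.25)&(P[...,0]<.9)&(np.abs(P[...,1])<.5)
    k,l,st,c=cv2.connectedComponentsWithStats(hi.astype(np.uint8))
    for i in range(1,k):
        if st[i,4]>60:
            m=l==i; print(c[i].round(0),st[i,4],"sat",np.median(S[m]),"V",np.median(V[m]),"zmax",np.percentile(P[m][:,2],98).round(3),"all",rect(P,m)); zt=np.percentile(P[m][:,2],95)
    tray=(V<60)&(P[...,2]<.03)&(P[...,0]>.5)&(P[...,0]<.75)&(np.abs(P[...,1]-.2)<.12); k,l,st,c=cv2.connectedComponentsWithStats(tray.astype(np.uint8)); i=1+np.argmax(st[1:,4]); print("dish",rect(P,l==i),c[i])
E
python3 m0.py
python3 - <<'E'
import sys; sys.path.insert(0,'.')
from h import *
E
python3 -c "
import cv2;p=cv2.imread('pics/scene0.png');cv2.imwrite('pics/crop1.png',cv2.resize(p[110:270,130:400],(800,474),interpolation=cv2.INTER_CUBIC))"
```

```text
top
[150.  75.] 149 sat 183.0 V 128.0 zmax 0.027 all {'c': [0.8821, 0.3575], 'wh': [0.0119, 0.129], 'a': 7.9, 'z': 0.0231, 'n': 149}
[257. 121.] 267 sat 102.0 V 102.0 zmax 0.027 all {'c': [0.7466, 0.0752], 'wh': [0.1031, 0.0225], 'a': 82.8, 'z': 0.0232, 'n': 267}
[342. 136.] 79 sat 28.0 V 113.0 zmax 0.042 all {'c': [0.7007, -0.1441], 'wh': [0.0062, 0.0587], 'a': 13.9, 'z': 0.037, 'n': 79}
[349. 156.] 79 sat 28.0 V 144.0 zmax 0.042 all {'c': [0.6473, -0.1579], 'wh': [0.0056, 0.0599], 'a': 14.5, 'z': 0.0373, 'n': 79}
[304. 188.] 77 sat 28.0 V 160.0 zmax 0.042 all {'c': [0.5674, -0.0398], 'wh': [0.0587, 0.0054], 'a': 83.0, 'z': 0.0385, 'n': 77}
[263. 193.] 74 sat 28.0 V 173.5 zmax 0.042 all {'c': [0.5555, 0.0632], 'wh': [0.0582, 0.0056], 'a': 78.7, 'z': 0.0386, 'n': 74}
[303. 209.] 71 sat 27.0 V 185.0 zmax 0.042 all {'c': [0.5129, -0.0328], 'wh': [0.0577, 0.0056], 'a': 83.1, 'z': 0.0382, 'n': 71}
[259. 215.] 66 sat 26.0 V 186.5 zmax 0.042 all {'c': [0.5017, 0.0739], 'wh': [0.0589, 0.0052], 'a': 78.8, 'z': 0.0391, 'n': 66}
[303. 241.] 482 sat 228.0 V 154.0 zmax 0.043 all {'c': [0.4343, -
[... 1799 characters left out ...]
9, 0.0644], 'wh': [0.0605, 0.0082], 'a': 77.0, 'z': 0.034, 'n': 126}
[154. 225.] 143 sat 5.0 V 215.0 zmax 0.043 all {'c': [0.651, -0.1582], 'wh': [0.0081, 0.0601], 'a': 14.5, 'z': 0.0334, 'n': 143}
[152. 244.] 135 sat 5.0 V 217.0 zmax 0.042 all {'c': [0.7058, -0.1435], 'wh': [0.0076, 0.06], 'a': 15.0, 'z': 0.0334, 'n': 135}
[234. 282.] 350 sat 115.0 V 139.0 zmax 0.029 all {'c': [0.7528, 0.0746], 'wh': [0.1043, 0.0237], 'a': 81.9, 'z': 0.024, 'n': 350}
[347. 367.] 261 sat 194.0 V 201.0 zmax 0.028 all {'c': [0.8864, 0.3569], 'wh': [0.0109, 0.1295], 'a': 7.8, 'z': 0.0244, 'n': 261}
dish {'c': [0.6536, 0.2133], 'wh': [0.1136, 0.1367], 'a': 7.5, 'z': 0.0037, 'n': 2367} [299.36882129 259.76130123]
```

View pics/crop1.png

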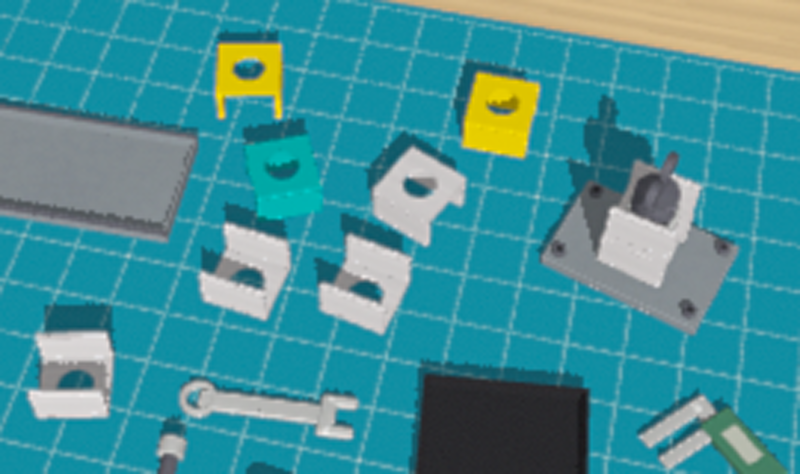

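Top and scene views: legs-up brackets at top-view native pixels (345,146), (303,198), (261,204). The fixture with its nut is at (166,246), the stock tray at (392,227) and the dish at (204,160).

What could be taken for n_a, the legs-down part: white (252,246), turquoise (303,241), yellow (330,284) and (230,293). I choose the white one. The crop shows it is white with its web on top.

First I move to the fixture to look at the nut.

apply_moves(deltas=[[0.22,-0.14,-0.05,0],[0.22,-0.14,-0.05,0],[0.22,-0.14,-0.05,0],[0.22,-0.14,-0.05,0],[0.22,-0.14,-0.05,0],[0.22,-0.14,-0.05,0],[0.22,-0.14,-0.05,0],[0.22,-0.14,-0.05,0],[0.22,-0.14,-0.05,0],[0.22,-0.14,-0.05,0]], claw=1)

```text
t: 1.03
tool_pos: [0.447, -0.3199, 0.2809]
orientation: [3.142, 0.0, 0.303]
wrist_force: [1.7, -1.0, -0.6]
width: 1.002
gripper_force: 0.0
```

apply_moves(deltas=[[0.22,-0.17,0,0],[0.22,-0.17,0,0],[0.05,-0.27,0,0],[0.05,-0.27,0,0],[0.05,-0.27,0,0],[0.05,-0.27,0,0],[0.05,-0.27,0,0],[0.05,-0.27,0,0],[0.05,-0.27,0,0],[0.05,-0.27,0,0]])

```text
t: 1.87
tool_pos: [0.4539, 0.0756, 0.2806]
orientation: [3.141, -0.0, 0.303]
wrist_force: [0.2, 0.0, 0.5]
width: 1.0
gripper_force: 0.0
```

```bash
python3 -c "
from h import *
print(np.round(arm.sense()['joint_positions'],2),np.round(arm.sense()['wrist_force'],1)); go((.432,.302),np.radians(-16),.28)"
```

```text
[-0.12  0.27 -0.14  1.91  0.04  0.96 -1.55] [0.2 0.  0.5]
t1.9 at [0.4539 0.0756 0.2806] yaw 0.303 -> mm tool x 46.5 y -222.6 z 0.6 | norm 0.310 -1.484 0.004 | turn rad(tool) 0.582 norm 4.85
```

apply_moves(deltas=[[0.052,-0.247,0,0],[0.052,-0.247,0,0],[0.052,-0.247,0,0],[0.052,-0.247,0,0],[0.052,-0.247,0,0],[0.052,-0.247,0,0]])

```text
t: 2.37
tool_pos: [0.4324, 0.3017, 0.2805]
orientation: [3.141, -0.0, 0.303]
wrist_force: [1.2, -0.2, -0.3]
width: 1.0
gripper_force: 0.0
```

apply_moves(deltas=[[0,0,0,1],[0,0,0,1],[0,0,0,1],[0,0,0,1],[0,0,0,0.85],[0,0,0,0]])

```text
t: 2.87
tool_pos: [0.4329, 0.2999, 0.2803]
orientation: [3.141, -0.0, -0.282]
wrist_force: [0.3, -0.1, 0.1]
width: 0.998
gripper_force: 0.0
```

```bash
cat > m1.py <<'E'
from h import *
p,P=shot("wrist","w1"); S=sat(p); V=p.max(-1)
c=(.432,.302)
print("pose",pose())
w=pick(P,c,.06,.125,.14); print("wing",rect(P,w))
legs=pick(P,c,.06,.09,.100)&(V>110); print("ulegs",rect(P,legs))
k,l,st,ce=cv2.connectedComponentsWithStats(legs.astype(np.uint8))
for i in range(1,k):
    if st[i,4]>30: print("  leg",rect(P,l==i))
print("plate",rect(P,pick(P,c,.12,.009,.016)))
print("hub",rect(P,pick(P,c,.06,.1005,.109)))
cv2.imwrite("pics/w1v.png",cv2.resize(p[:,:,::-1],(768,576)))
E
python3 m1.py
```

```text
pose (2.9167, array([0.43284861, 0.29997116, 0.28038239]), np.float64(-0.2769546827973728), 1.001616286412256, 0.0)
wing {'c': [0.436, 0.3024], 'wh': [0.007, 0.0556], 'a': 73.7, 'z': 0.1294, 'n': 264}
ulegs {'c': [0.4359, 0.3022], 'wh': [0.0589, 0.0609], 'a': 75.6, 'z': 0.0941, 'n': 394}
  leg {'c': [0.4628, 0.2955], 'wh': [0.0582, 0.0054], 'a': 75.6, 'z': 0.0941, 'n': 202}
  leg {'c': [0.4053, 0.2929], 'wh': [0.0256, 0.0051], 'a': 75.2, 'z': 0.0941, 'n': 97}
  leg {'c': [0.4135, 0.3264], 'wh': [0.0232, 0.0055], 'a': 76.7, 'z': 0.0941, 'n': 86}
plate {'c': [0.4354, 0.3019], 'wh': [0.1506, 0.1009], 'a': 73.2, 'z': 0.0113, 'n': 3718}
hub {'c': [0.4358, 0.3025], 'wh': [0.0392, 0.0376], 'a': 73.9, 'z': 0.1033, 'n': 587}
```

View pics/w1v.png

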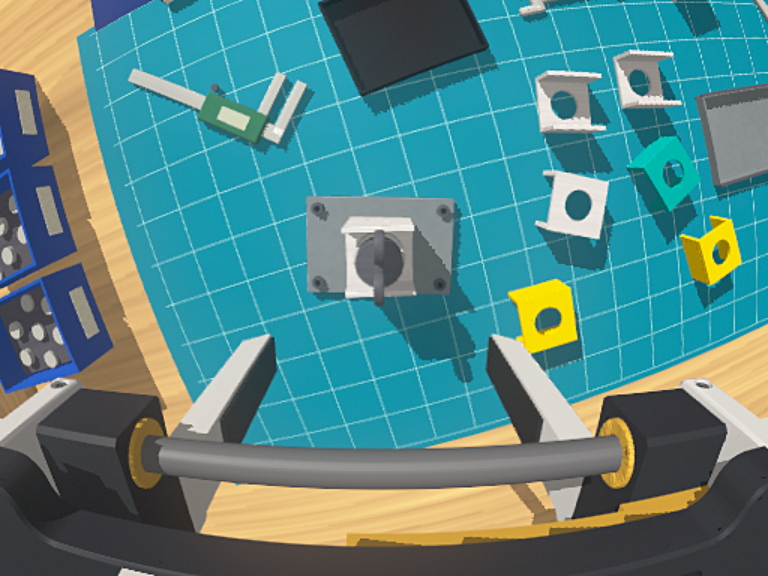

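apply_moves(deltas=[[0.014,-0.021,0.2,0.06],[0,0,0.25,0],[0,0,0.25,0],[0,0,0.25,0],[0,0,0.147,0],[0,0,0.05,0],[0,0,0,0]])

```text
t: 3.5
tool_pos: [0.4348, 0.3017, 0.1068]
orientation: [3.139, 0.003, -0.285]
wrist_force: [-0.3, -0.1, 1.4]
width: 0.999
gripper_force: 0.0
```

apply_moves(deltas=[[0,0,0,0],[0,0,0,0],[0,0,0,0],[0,0,0,0],[0,0,0,0],[0,0,0,0],[0,0,0,0],[0,0,0,0]], claw=0)

```text
t: 4.17
tool_pos: [0.436, 0.3025, 0.1086]
orientation: [-3.141, -0.0, -0.286]
wrist_force: [0.8, -0.8, 0.5]
width: 0.471
gripper_force: 0.0
```

apply_moves(deltas=[[0,0,0,0],[0,0,0,0],[0,0,0,0],[0,0,0,0],[0,0,0,0],[0,0,0,0],[0,0,0,0],[0,0,0,0]])

```text
t: 4.83
tool_pos: [0.4359, 0.3024, 0.1084]
orientation: [3.141, 0.0, -0.286]
wrist_force: [-0.6, 0.5, -1.3]
width: 0.084
gripper_force: 30.0
```

apply_moves(deltas=[[0,0,0,-0.5],[0,0,0,-0.75],[0,0,0,-0.75],[0,0,0,-0.75],[0,0,0,-0.75],[0,0,0,-0.75],[0,0,0,-0.75],[0,0,0,-0.75],[0,0,0,-0.75],[0,0,0,-0.75]])

```text
t: 5.67
tool_pos: [0.4361, 0.3021, 0.1084]
orientation: [3.141, 0.0, 0.588]
wrist_force: [0.3, 0.3, -0.9]
width: 0.086
gripper_force: 30.0
```

apply_moves(deltas=[[0,0,0,-0.75],[0,0,0,-0.75],[0,0,0,-0.75],[0,0,0,-0.75],[0,0,0,-0.75],[0,0,0,-0.75],[0,0,0,-0.75],[0,0,0,-0.5],[0,0,0,0],[0,0,0,0]])

```text
t: 6.5
tool_pos: [0.436, 0.3023, 0.1084]
orientation: [-3.141, -0.0, 1.271]
wrist_force: [-0.0, 0.3, -0.4]
width: 0.082
gripper_force: 30.0
```

apply_moves(deltas=[[0,0,-0.05,0],[0,0,-0.07,0],[0,0,-0.07,0],[0,0,-0.1,0],[0,0,-0.15,0],[0,0,0,0]])

```text
t: 7.0
tool_pos: [0.4377, 0.3048, 0.179]
orientation: [3.137, -0.006, 1.273]
wrist_force: [-0.1, 0.9, -0.9]
width: 0.084
gripper_force: 30.0
```

```bash
python3 -c "
from h import *
print(np.round(arm.sense()['joint_positions'],2),np.round(arm.sense()['wrist_force'],1)); p,P=shot('wrist','w2')
x=pose()[1]
print('spacer',rect(P,pick(P,(.4357,.3024),.035,.070,.083))); print('stud',rect(P,pick(P,(.4357,.3024),.02,.085,.1)))
p,P=shot('top');V=p.max(-1);print('stock',rect(P,pick(P,(.47,-.28),.2,-.01,.022)&(sat(p)<70)&(V>50)))
p,P=shot('scene');V=p.max(-1);print('stock',rect(P,pick(P,(.47,-.28),.2,-.01,.022)&(sat(p)<70)&(V>50)))
go((.651,.213),np.radians(7.7),.2)"
```

```text
[-0.27  0.55 -0.58  1.87  0.4   0.83 -1.35] [-0.1  0.9 -0.9]
spacer {'c': [0.4371, 0.3076], 'wh': [0.0372, 0.0506], 'a': 75.5, 'z': 0.077, 'n': 623}
stud None
stock {'c': [0.479, -0.2466], 'wh': [0.3364, 0.31], 'a': 18.5, 'z': 0.0031, 'n': 5311}
stock {'c': [0.5152, -0.2361], 'wh': [0.2742, 0.3119], 'a': 14.3, 'z': 0.004, 'n': 3877}
t7.2 at [0.4359 0.3023 0.1748] yaw 1.273 -> mm tool x -22.3 y 231.8 z -25.2 | norm -0.149 1.545 -0.168 | turn rad(tool) 1.139 norm 9.49
```

apply_moves(deltas=[[0.009,0.242,0,0],[0.009,0.242,0,0],[0.009,0.242,0,0],[0.009,0.242,0,0],[0.009,0.242,0,0],[0.009,0.242,0,0]])

```text
t: 7.65
tool_pos: [0.6474, 0.2451, 0.173]
orientation: [-3.14, 0.002, 1.273]
wrist_force: [0.2, 0.2, -0.2]
width: 0.086
gripper_force: 30.0
```

apply_moves(deltas=[[0,0,0.2,0],[0,0,0.2,0],[0,0,0.2,0],[0,0,0.2,0],[0,0,0.1,0],[0,0,0.03,0],[0,0,0,0]])

```text
t: 8.23
tool_pos: [0.6451, 0.2459, 0.0336]
orientation: [-3.139, 0.003, 1.274]
wrist_force: [0.3, -1.0, 0.4]
width: 0.084
gripper_force: 30.0
```

apply_moves(deltas=[[0,0,0,0],[0,0,0,0],[0,0,0,0],[0,0,0,0],[0,0,-0.2,0],[0,0,-0.25,0],[0,0,-0.25,0],[0,0,-0.25,0],[0,0,-0.25,0]], claw=0.7)

```text
t: 8.98
tool_pos: [0.6464, 0.2463, 0.2172]
orientation: [3.141, -0.0, 1.274]
wrist_force: [1.0, -0.1, -1.1]
width: 0.68
gripper_force: 0.0
```

apply_moves(deltas=[[-0.009,-0.242,0,0],[-0.009,-0.242,0,0],[-0.009,-0.242,0,0],[-0.009,-0.242,0,0],[-0.009,-0.242,0,0],[-0.009,-0.242,0,0]])

```text
t: 9.48
tool_pos: [0.4343, 0.3026, 0.2154]
orientation: [3.141, -0.001, 1.273]
wrist_force: [-0.1, 0.3, 1.4]
width: 0.702
gripper_force: 0.0
```

apply_moves(deltas=[[0,0,0,1],[0,0,0,1],[0,0,0,1],[0,0,0,1],[0,0,0,1],[0,0,0,1],[0,0,0,1],[0,0,0,1],[0,0,0,1],[0,0,0,1]])

```text
t: 10.32
tool_pos: [0.436, 0.3026, 0.2154]
orientation: [-3.141, -0.001, 0.068]
wrist_force: [0.1, -0.4, 0.2]
width: 0.699
gripper_force: 0.0
```

apply_moves(deltas=[[0,0,0,1],[0,0,0,1],[0,0,0,0.7],[0,0,0,0]])

```text
t: 10.65
tool_pos: [0.4359, 0.3026, 0.2154]
orientation: [-3.141, -0.001, -0.252]
wrist_force: [-1.5, -0.2, -0.4]
width: 0.698
gripper_force: 0.0
```

```bash
cat > m2.py <<'E'
from h import *
p,P=shot("wrist","w3"); V=p.max(-1); c=(.4357,.3024)
print("spacer",rect(P,pick(P,c,.027,.073,.083))); print("stud",rect(P,pick(P,c,.012,.088,.1)))
legs=pick(P,c,.06,.09,.100)&(V>110)&~pick(P,c,.018,0,1); print("ulegs",rect(P,legs))
k,l,st,ce=cv2.connectedComponentsWithStats(legs.astype(np.uint8))
for i in range(1,k):
    if st[i,4]>30: print("  leg",rect(P,l==i))
print("nut in dish",rect(P,pick(P,(.6466,.246),.04,.045,.08)))
b=(V<70)&pick(P,(.651,.213),.09,-.01,.025); print("dish dark",rect(P,b))
go(c,np.radians(-14.4),.0635)
cv2.imwrite("pics/w3v.png",cv2.resize(p[:,:,::-1],(768,576)))
E
python3 m2.py
```

```text
spacer {'c': [0.4341, 0.3027], 'wh': [0.0452, 0.0471], 'a': 75.1, 'z': 0.0771, 'n': 826}
stud {'c': [0.4364, 0.3025], 'wh': [0.0093, 0.0169], 'a': 3.2, 'z': 0.0926, 'n': 112}
ulegs {'c': [0.4361, 0.3025], 'wh': [0.0596, 0.0604], 'a': 75.9, 'z': 0.0941, 'n': 661}
  leg {'c': [0.463, 0.2958], 'wh': [0.0595, 0.0052], 'a': 75.6, 'z': 0.0942, 'n': 337}
  leg {'c': [0.4094, 0.309], 'wh': [0.0593, 0.0054], 'a': 75.7, 'z': 0.0941, 'n': 324}
nut in dish {'c': [0.6438, 0.2493], 'wh': [0.0589, 0.0079], 'a': 73.1, 'z': 0.051, 'n': 288}
dish dark {'c': [0.64, 0.2138], 'wh': [0.0889, 0.1403], 'a': 7.1, 'z': 0.0026, 'n': 3583}
t10.7 at [0.4359 0.3027 0.2153] yaw -0.248 -> mm tool x -0.1 y 0.4 z 151.8 | norm -0.001 0.002 1.012 | turn rad(tool) 0.003 norm 0.03
```

View pics/w3v.png

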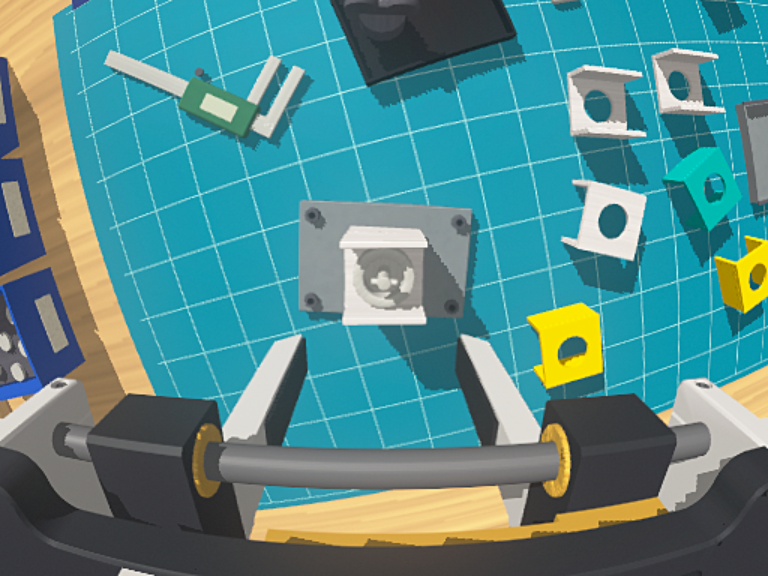

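apply_moves(deltas=[[0,0,0.2,0.03],[0,0,0.25,0],[0,0,0.25,0],[0,0,0.2,0],[0,0,0.08,0],[0,0,0.03,0],[0,0,0,0]])

```text
t: 11.28
tool_pos: [0.4354, 0.3023, 0.0626]
orientation: [3.14, 0.001, -0.252]
wrist_force: [-0.6, 0.8, 0.5]
width: 0.7
gripper_force: 0.0
```

apply_moves(deltas=[[0,0,0,0],[0,0,0,0],[0,0,0,0],[0,0,0,0],[0,0,0,0],[0,0,0,0]], claw=0)

```text
t: 11.78
tool_pos: [0.4366, 0.3027, 0.0646]
orientation: [-3.14, -0.001, -0.254]
wrist_force: [-0.7, -0.9, 7.5]
width: 0.482
gripper_force: 30.0
```

apply_moves(deltas=[[0,0,-0.04,0],[0,0,-0.06,0],[0,0,-0.06,0],[0,0,-0.06,0],[0,0,-0.08,0],[0,0,-0.15,0],[0,0,-0.15,0],[0,0,0,0]])

```text
t: 12.45
tool_pos: [0.4382, 0.3044, 0.1579]
orientation: [-3.135, -0.005, -0.254]
wrist_force: [0.9, 0.2, -1.0]
width: 0.482
gripper_force: 30.0
```

apply_moves(deltas=[[0,0,0,-1],[0,0,0,-1],[0,0,0,-1],[0,0,0,-1],[0,0,0,-1],[0,0,0,-1],[0,0,0,-1],[0,0,0,-1],[0,0,0,-1],[0,0,0,-1]])

```text
t: 13.28
tool_pos: [0.4358, 0.3021, 0.1533]
orientation: [3.142, 0.0, 0.952]
wrist_force: [0.3, 0.3, -1.5]
width: 0.486
gripper_force: 30.0
```

apply_moves(deltas=[[0,0,0,-1],[0,0,0,-1],[0,0,0,-0.7],[-0.05,0.234,0,0],[-0.05,0.234,0,0],[-0.05,0.234,0,0],[-0.05,0.234,0,0],[-0.05,0.234,0,0],[-0.05,0.234,0,0],[-0.05,0.234,0,0]])

```text
t: 14.12
tool_pos: [0.6561, 0.1778, 0.1531]
orientation: [-3.141, 0.001, 1.27]
wrist_force: [0.7, 0.2, -1.9]
width: 0.489
gripper_force: 30.0
```

apply_moves(deltas=[[0,0,0.1,0],[0,0,0.2,0],[0,0,0.2,0],[0,0,0.2,0],[0,0,0.15,0],[0,0,0.09,0],[0,0,0.03,0],[0,0,0,0],[0,0,0,0]])

```text
t: 14.87
tool_pos: [0.6558, 0.1799, 0.0088]
orientation: [3.14, -0.001, 1.27]
wrist_force: [-0.4, 0.3, -1.7]
width: 0.483
gripper_force: 30.0
```

apply_moves(deltas=[[0,0,0,0],[0,0,0,0],[0,0,-0.05,0],[0,0,-0.15,0],[0,0,-0.25,0],[0,0,-0.25,0],[0,0,-0.25,0],[0,0,-0.25,0]], claw=0.6)

```text
t: 15.53
tool_pos: [0.655, 0.1797, 0.191]
orientation: [3.141, -0.001, 1.27]
wrist_force: [0.8, 0.4, 0.6]
width: 0.599
gripper_force: 0.0
```

```bash
python3 -c "
from h import *
print(np.round(arm.sense()['joint_positions'],2)); p,P=shot('wrist','w4')
print('spacer',rect(P,pick(P,(.655,.181),.04,.015,.028)&(p.max(-1)>70)),'nut',rect(P,pick(P,(.6466,.246),.04,.045,.08)))
p,P=shot('top','top1'); print('dishspacer',rect(P,pick(P,(.655,.181),.04,.012,.028)&(p.max(-1)>90)))
c=(.4357,.3024); print('ulegs top',rect(P,pick(P,c,.06,.09,.1)&(p.max(-1)>110)&~pick(P,c,.018,0,1)))
S=sat(p);V=p.max(-1)
# stock tray: grey region colour only
m=(S<60)&(V>40)&(np.abs(P[...,0]-.47)<.1)&(P[...,1]<-.12)&(P[...,1]>-.45)&(P[...,2]<.025)
k,l,st,c=cv2.connectedComponentsWithStats(m.astype(np.uint8)); i=1+np.argmax(st[1:,4]); print('stock',rect(P,l==i),c[i])
f=(l==i)&(P[...,2]<.008);print('floor',rect(P,f)); r=pick(P,(.47,-.28),.2,.011,.02)&(S<60);print('rim',rect(P,r))
"
```

```text
[ 0.03  0.75 -0.63  1.43  0.47  1.11 -0.98]
spacer {'c': [0.6559, 0.1753], 'wh': [0.0449, 0.0602], 'a': 7.5, 'z': 0.02, 'n': 683} nut {'c': [0.645, 0.2496], 'wh': [0.0592, 0.0084], 'a': 74.0, 'z': 0.0531, 'n': 424}
dishspacer {'c': [0.6509, 0.1827], 'wh': [0.0436, 0.037], 'a': 43.6, 'z': 0.02, 'n': 115}
ulegs top {'c': [0.4344, 0.3008], 'wh': [0.0586, 0.0596], 'a': 76.5, 'z': 0.0947, 'n': 112}
stock {'c': [0.5217, -0.3794], 'wh': [0.0315, 0.0136], 'a': 80.0, 'z': 0.0131, 'n': 46} [436.89130435 203.13043478]
floor {'c': [0.5205, -0.378], 'wh': [0.0304, 0.0105], 'a': 68.6, 'z': 0.0023, 'n': 18}
rim {'c': [0.5702, -0.3444], 'wh': [0.1438, 0.0248], 'a': 37.2, 'z': 0.0153, 'n': 29}
```

apply_moves(deltas=[[0.038,-0.241,0,0],[0.038,-0.241,0,0],[0.038,-0.241,0,0],[0.038,-0.241,0,0],[0.038,-0.241,0,0],[0.038,-0.241,0,0],[0,0,0,-0.41],[0,0,0,0]], claw=0.22)

```text
t: 16.3
tool_pos: [0.4562, 0.2779, 0.1889]
orientation: [3.141, -0.001, 1.325]
wrist_force: [1.2, 0.0, 0.6]
width: 0.223
gripper_force: 0.0
```

```bash
python3 -c "
from h import *
p,P=shot('top'); hsv=cv2.cvtColor(p,cv2.COLOR_RGB2HSV)
for q in((392,227),(360,235),(430,240),(392,204),(392,190),(380,255)): print(q,hsv[q[1],q[0]],P[q[1],q[0]].round(3))
p,P=shot('wrist'); V=p.max(-1); c=(.4357,.3024)
legs=pick(P,c,.06,.09,.100)&(V>110)&~pick(P,c,.018,0,1); print('ulegs',rect(P,legs))
k,l,st,ce=cv2.connectedComponentsWithStats(legs.astype(np.uint8))
for i in range(1,k):
    if st[i,4]>30: print('  leg',rect(P,l==i))
go((.458,.2763),np.radians(75.6),.068)
"
```

```text
(392, 227) [ 30   2 110] [ 0.464 -0.264  0.002]
(360, 235) [  0   0 111] [ 0.446 -0.181  0.002]
(430, 240) [ 60   2 110] [ 0.428 -0.358  0.004]
(392, 204) [98 72 95] [ 0.522 -0.265  0.014]
(392, 190) [ 94 194 129] [ 0.56  -0.274 -0.002]
(380, 255) [ 95 168  85] [ 0.394 -0.229  0.   ]
ulegs {'c': [0.4358, 0.3023], 'wh': [0.0598, 0.0596], 'a': 76.0, 'z': 0.0942, 'n': 695}
  leg {'c': [0.4624, 0.2957], 'wh': [0.0598, 0.0047], 'a': 75.8, 'z': 0.0943, 'n': 337}
  leg {'c': [0.4095, 0.3088], 'wh': [0.0596, 0.0054], 'a': 76.2, 'z': 0.0941, 'n': 358}
t16.4 at [0.4589 0.276  0.1883] yaw 1.317 -> mm tool x 0.1 y -0.9 z 120.3 | norm 0.001 -0.006 0.802 | turn rad(tool) -0.002 norm -0.02
```

apply_moves(deltas=[[0,-0.006,0.15,0],[0,0,0.2,0],[0,0,0.2,0],[0,0,0.15,0],[0,0,0.08,0],[0,0,0.022,0],[0,0,0,0]])

```text
t: 16.98
tool_pos: [0.4576, 0.2762, 0.0671]
orientation: [-3.141, 0.001, 1.318]
wrist_force: [0.6, -0.3, -0.3]
width: 0.22
gripper_force: 0.0
```

apply_moves(deltas=[[0,0,0,0],[0,0,0,0],[0,0,0,0],[0,0,0,0],[0,0,0,0]], claw=0)

```text
t: 17.4
tool_pos: [0.4582, 0.2772, 0.0689]
orientation: [3.14, -0.002, 1.319]
wrist_force: [0.4, -0.4, 7.3]
width: 0.056
gripper_force: 30.0
```

apply_moves(deltas=[[0,0,-0.04,0],[0,0,-0.06,0],[0,0,-0.06,0],[0,0,-0.08,0],[0,0,-0.08,0],[0,0,-0.15,0],[0,0,-0.2,0],[0,0,0,0]])

```text
t: 18.07
tool_pos: [0.4592, 0.2792, 0.1734]
orientation: [3.136, -0.007, 1.319]
wrist_force: [-0.2, 0.7, -1.2]
width: 0.051
gripper_force: 30.0
```

```bash
cat > m3.py <<'E'
from h import *
print(np.round(arm.sense()['joint_positions'],2))
for n in("top","scene"):
    p,P=shot(n); S=sat(p); V=p.max(-1)
    m=(S<90)&(V>40)&(np.abs(P[...,0]-.47)<.11)&(P[...,1]<-.1)&(P[...,1]>-.48)
    k,l,st,c=cv2.connectedComponentsWithStats(m.astype(np.uint8)); i=1+np.argmax(st[1:,4]); print(n,'stock',rect(P,l==i),c[i])
    f=(l==i)&(P[...,2]<.007); print('floor',rect(P,f)); r=(l==i)&(P[...,2]>.0105); print('rim',rect(P,r))
p,P=shot("wrist","w5"); print("n_stud",rect(P,pick(P,(.4357,.3024),.05,.048,.061)&(p.max(-1)>100)))
print("u held",rect(P,pick(P,pose()[1],.09,pose()[1][2]+.02,pose()[1][2]+.032)&(p.max(-1)>100)), pose())
cv2.imwrite("pics/w5v.png",cv2.resize(p[:,:,::-1],(768,576)))
E
python3 m3.py
```

```text
[-0.16  0.58 -0.66  1.86  0.46  0.85 -1.31]
top stock {'c': [0.4652, -0.2637], 'wh': [0.1195, 0.2852], 'a': 2.0, 'z': 0.0029, 'n': 5064} [391.38724329 227.01303318]
floor {'c': [0.4652, -0.264], 'wh': [0.1195, 0.2847], 'a': 2.0, 'z': 0.0026, 'n': 4398}
rim {'c': [0.4642, -0.2601], 'wh': [0.116, 0.2779], 'a': 2.0, 'z': 0.015, 'n': 590}
scene stock {'c': [0.461, -0.2639], 'wh': [0.1316, 0.2864], 'a': 1.7, 'z': 0.0038, 'n': 3612} [143.26245847 165.68133998]
floor {'c': [0.4604, -0.2642], 'wh': [0.1304, 0.286], 'a': 1.7, 'z': 0.003, 'n': 2810}
rim {'c': [0.4664, -0.2598], 'wh': [0.1212, 0.2784], 'a': 2.2, 'z': 0.015, 'n': 542}
n_stud {'c': [0.4359, 0.3021], 'wh': [0.0609, 0.0598], 'a': 73.2, 'z': 0.0543, 'n': 1551}
u held {'c': [0.4403, 0.301], 'wh': [0.06, 0.0721], 'a': 75.7, 'z': 0.1946, 'n': 2312} (18.2167, array([0.45702945, 0.27622049, 0.16835948]), np.float64(1.3190007699516653), 0.05177044098863836, 29.99952882528305)
```

View pics/w5v.png

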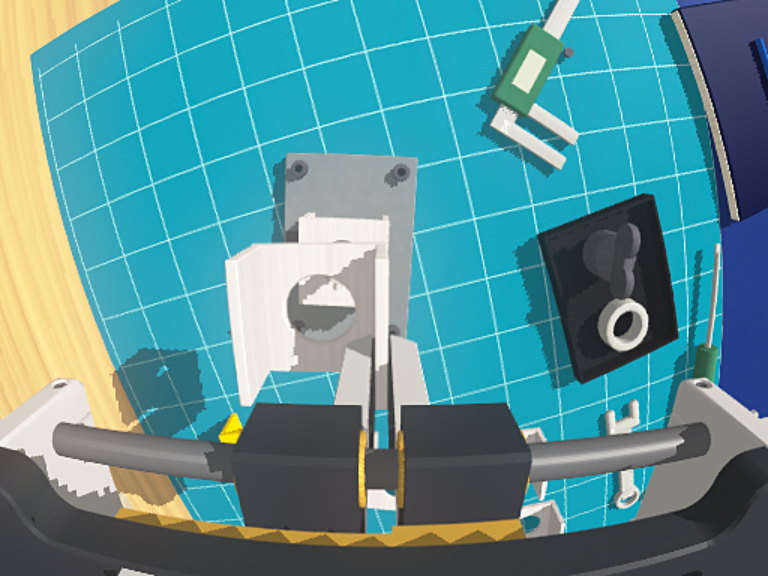

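apply_moves(deltas=[[0,0,0,1],[0,0,0,1],[0,0,0,1],[0,0,0,1],[0,0,0,1],[0,0,0,1],[0,0,0,1],[0,0,0,1],[0,0,0,1],[0,0,0,1]])

```text
t: 19.05
tool_pos: [0.456, 0.2758, 0.1667]
orientation: [3.14, 0.003, 0.113]
wrist_force: [-0.1, 0.6, -0.9]
width: 0.054
gripper_force: 30.0
```

apply_moves(deltas=[[0,0,0,0.7],[-0.017,0.26,0,0],[-0.017,0.26,0,0],[-0.017,0.26,0,0],[-0.017,0.26,0,0],[-0.017,0.26,0,0],[-0.017,0.26,0,0]])

```text
t: 19.63
tool_pos: [0.4484, 0.0403, 0.1671]
orientation: [3.141, 0.003, 0.036]
wrist_force: [1.1, -0.2, -1.1]
width: 0.055
gripper_force: 30.0
```

apply_moves(deltas=[[-0.017,0.26,0,0],[-0.017,0.26,0,0],[-0.017,0.26,0,0],[-0.017,0.26,0,0],[-0.017,0.26,0,0],[-0.017,0.26,0,0],[0,0,0,0],[0,0,0,0]])

```text
t: 20.3
tool_pos: [0.4413, -0.1945, 0.1668]
orientation: [-3.141, 0.003, 0.029]
wrist_force: [-0.0, -0.0, -1.6]
width: 0.05
gripper_force: 30.0
```

```bash
cat > m4.py <<'E'
from h import *
print(np.round(arm.sense()['joint_positions'],2))
p,P=shot("wrist","w6"); S=sat(p)
r=pick(P,(.465,-.26),.2,.0115,.019)&(S<90); print("rim",rect(P,r))
x=pose()[1]; print("u held",rect(P,pick(P,x,.09,x[2]+.02,x[2]+.032)&(p.max(-1)>100)))
go((.443,-.1923),.035,.0175)
cv2.imwrite("pics/w6v.png",cv2.resize(p[:,:,::-1],(768,576)))
E
python3 m4.py
```

```text
[ 0.57  0.46 -0.3   2.01  0.2   0.7  -1.4 ]
rim {'c': [0.4451, -0.2342], 'wh': [0.1618, 0.3319], 'a': 4.1, 'z': 0.0148, 'n': 2341}
u held {'c': [0.4575, -0.1708], 'wh': [0.0602, 0.0722], 'a': 1.4, 'z': 0.192, 'n': 2248}
t20.4 at [ 0.4418 -0.1923  0.167 ] yaw 0.033 -> mm tool x 1.2 y 0.0 z 149.5 | norm 0.008 0.000 0.997 | turn rad(tool) -0.002 norm -0.02
```

View pics/w6v.png

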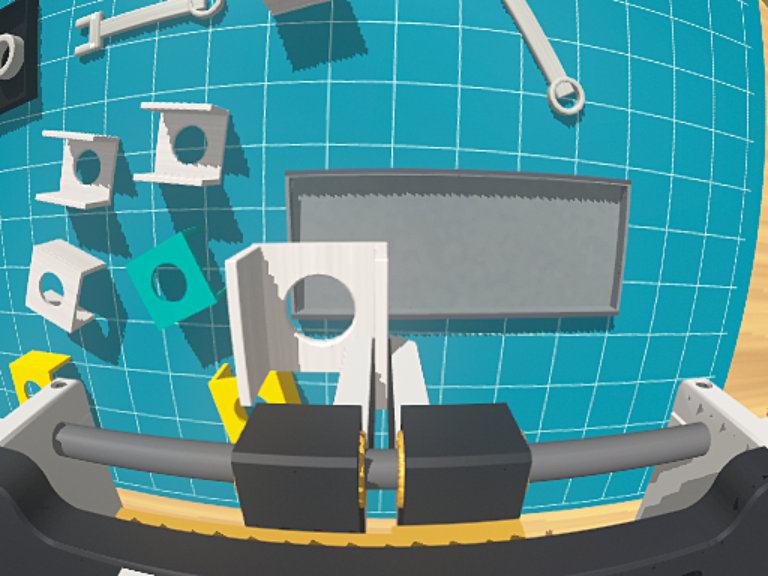

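apply_moves(deltas=[[0.008,0,0.15,0],[0,0,0.2,0],[0,0,0.2,0],[0,0,0.2,0],[0,0,0.12,0],[0,0,0.08,0],[0,0,0.03,0],[0,0,0.015,0],[0,0,0,0]])

```text
t: 21.1
tool_pos: [0.4444, -0.1909, 0.0188]
orientation: [-3.141, 0.0, 0.037]
wrist_force: [-0.3, -0.2, -0.3]
width: 0.05
gripper_force: 30.0
```

apply_moves(deltas=[[0,0,0,0],[0,0,0,0],[0,0,0,0],[0,0,-0.1,0],[0,0,-0.2,0],[0,0,-0.25,0],[0,0,-0.25,0],[0,0,-0.25,0]], claw=0.25)

```text
t: 21.77
tool_pos: [0.4438, -0.192, 0.1786]
orientation: [3.142, -0.0, 0.035]
wrist_force: [1.1, -0.5, -0.4]
width: 0.249
gripper_force: 0.0
```

apply_moves(deltas=[[0.176,-0.197,0,0],[0.176,-0.197,0,0],[0.176,-0.197,0,0],[0.176,-0.197,0,0],[0.176,-0.197,0,0],[0,0,0,-1],[0,0,0,-1],[0,0,0,-1],[0,0,0,-1],[0,0,0,-1]])

```text
t: 22.6
tool_pos: [0.5709, -0.0399, 0.177]
orientation: [3.141, -0.0, 0.641]
wrist_force: [-0.2, -0.3, 0.4]
width: 0.25
gripper_force: 0.0
```

apply_moves(deltas=[[0,0,0,-1],[0,0,0,-1],[0,0,0,-1],[0,0,0,-1],[0,0,0,-1],[0,0,0,-1],[0,0,0,-0.7],[0,0,0,0]])

```text
t: 23.27
tool_pos: [0.5708, -0.0402, 0.1768]
orientation: [3.141, -0.0, 1.441]
wrist_force: [0.2, -0.2, 0.3]
width: 0.252
gripper_force: 0.0
```

```bash
cat > u.py <<'E'
from h import *
import sys
# find legs-up bracket near c: two leg-top strips at z 35..44 mm; report both legs
def legs(n,c,r=.075,z0=.034,z1=.046,save=None):
    p,P=shot(n,save); m=pick(P,c,r,z0,z1)&(sat(p)<60)&(p.max(-1)>90)
    k,l,st,_=cv2.connectedComponentsWithStats(m.astype(np.uint8),connectivity=8)
    for i in range(1,k):
        if st[i,4]>20: print(n,rect(P,l==i))
    return p,P
E
python3 - <<'E'
from u import *
print(np.round(arm.sense()['joint_positions'],2),pose()[1:3])
legs("wrist",(.542,-.0365),save="w7")
p,P=legs("top",(.462,-.164),z0=.036,z1=.05); legs("scene",(.462,-.164),z0=.036,z1=.05)
E
```

```text
[ 0.46  0.63 -0.69  1.76  0.49  0.93 -0.57] (array([ 0.57082165, -0.04021326,  0.17677375]), np.float64(1.4406146318972826))
wrist {'c': [0.5153, -0.0323], 'wh': [0.0604, 0.0055], 'a': 82.8, 'z': 0.0392, 'n': 279}
wrist {'c': [0.5691, -0.0385], 'wh': [0.0588, 0.0044], 'a': 82.6, 'z': 0.0393, 'n': 251}
top {'c': [0.4591, -0.1898], 'wh': [0.0593, 0.0054], 'a': 3.4, 'z': 0.042, 'n': 68}
top {'c': [0.457, -0.1352], 'wh': [0.057, 0.0054], 'a': 2.8, 'z': 0.0426, 'n': 62}
scene {'c': [0.4777, -0.1889], 'wh': [0.0316, 0.0057], 'a': 0.6, 'z': 0.0424, 'n': 27}
```

apply_moves(deltas=[[0.007,-0.011,0.15,0],[0,0,0.24,0],[0,0,0.24,0],[0,0,0.24,0],[0,0,0.12,0],[0,0,0.069,0],[0,0,0,0]])

```text
t: 24.0
tool_pos: [0.5681, -0.0385, 0.0158]
orientation: [-3.138, 0.001, 1.439]
wrist_force: [-0.0, 0.2, 0.4]
width: 0.249
gripper_force: 0.0
```

apply_moves(deltas=[[0,0,0,0],[0,0,0,0],[0,0,0,0],[0,0,0,0],[0,0,0,0],[0,0,-0.06,0],[0,0,-0.157,0],[0,0,-0.2,0],[0,0,-0.2,0],[0,0,-0.05,0]], claw=0)

```text
t: 24.83
tool_pos: [0.5719, -0.0379, 0.1223]
orientation: [3.135, -0.001, 1.439]
wrist_force: [0.4, 1.3, -0.8]
width: 0.052
gripper_force: 30.0
```

apply_moves(deltas=[[0,0,0,1],[0,0,0,1],[0,0,0,1],[0,0,0,1],[0,0,0,1],[0,0,0,1],[0,0,0,1],[0,0,0,1],[0,0,0,1],[0,0,0,1]])

```text
t: 25.67
tool_pos: [0.5688, -0.0386, 0.1174]
orientation: [-3.141, 0.001, 0.233]
wrist_force: [-0.1, 0.3, -1.7]
width: 0.05
gripper_force: 30.0
```

apply_moves(deltas=[[0,0,0,1],[0,0,0,0.72],[-0.124,0.2363,0,0],[-0.124,0.2363,0,0],[-0.124,0.2363,0,0],[-0.124,0.2363,0,0],[-0.124,0.2363,0,0],[-0.124,0.2363,0,0],[0,0,0,0],[0,0,0,0]])

```text
t: 26.5
tool_pos: [0.4626, -0.2577, 0.1173]
orientation: [3.141, 0.001, 0.026]
wrist_force: [0.5, 0.7, -2.0]
width: 0.051
gripper_force: 30.0
```

```bash
cat > chk.py <<'E'
from u import *
import sys
c=(float(sys.argv[1]),float(sys.argv[2])); z=float(sys.argv[3])
p,P=shot("wrist","chk"); x=pose()[1]
m=pick(P,x,.09,x[2]+.016,x[2]+.027)&(p.max(-1)>100)&(sat(p)<60); print("held tops",rect(P,m))
go(c,.035,z)
E
python3 chk.py .4652 -.2555 .022
```

```text
held tops {'c': [0.4594, -0.2344], 'wh': [0.0597, 0.0718], 'a': 1.2, 'z': 0.1373, 'n': 1663}
t26.6 at [ 0.4642 -0.2552  0.1175] yaw 0.030 -> mm tool x 1.0 y 0.3 z 95.5 | norm 0.007 0.002 0.636 | turn rad(tool) -0.005 norm -0.04
```

apply_moves(deltas=[[0.007,0.002,0.12,-0.04],[0,0,0.2,0],[0,0,0.16,0],[0,0,0.09,0],[0,0,0.04,0],[0,0,0.02,0],[0,0,0.006,0],[0,0,0,0]])

```text
t: 27.22
tool_pos: [0.4669, -0.2545, 0.0228]
orientation: [3.141, -0.001, 0.039]
wrist_force: [1.2, -0.2, -0.8]
width: 0.053
gripper_force: 30.0
```

apply_moves(deltas=[[0,0,0,0],[0,0,0,0],[0,0,0,0],[0,0,-0.1,0],[0,0,-0.23,0],[0,0,-0.25,0],[0,0,-0.25,0],[0,0,-0.2,0]], claw=0.25)

```text
t: 27.88
tool_pos: [0.4665, -0.2552, 0.1798]
orientation: [3.14, -0.002, 0.037]
wrist_force: [1.1, -0.6, 0.7]
width: 0.253
gripper_force: 0.0
```

apply_moves(deltas=[[0.0768,-0.234,0,0],[0.0768,-0.234,0,0],[0.0768,-0.234,0,0],[0.0768,-0.234,0,0],[0.0768,-0.234,0,0],[0.0768,-0.234,0,0],[0.0768,-0.234,0,0],[0.0768,-0.234,0,0],[0.0768,-0.234,0,0],[0,0,0,-1]])

```text
t: 28.72
tool_pos: [0.5593, 0.0757, 0.1779]
orientation: [-3.136, -0.005, 0.17]
wrist_force: [0.4, 0.8, 0.1]
width: 0.251
gripper_force: 0.0
```

apply_moves(deltas=[[0,0,0,-1],[0,0,0,-1],[0,0,0,-1],[0,0,0,-1],[0,0,0,-1],[0,0,0,-1],[0,0,0,-1],[0,0,0,-1],[0,0,0,-1],[0,0,0,-1]])

```text
t: 29.55
tool_pos: [0.5577, 0.0642, 0.1771]
orientation: [3.141, 0.0, 1.363]
wrist_force: [0.6, -0.2, 0.0]
width: 0.25
gripper_force: 0.0
```

apply_moves(deltas=[[0,0,0,-0.17],[0,0,0,0],[0,0,0,0]])

```text
t: 29.8
tool_pos: [0.5577, 0.0643, 0.1769]
orientation: [3.141, 0.0, 1.375]
wrist_force: [1.2, -0.2, -0.2]
width: 0.249
gripper_force: 0.0
```

Run:
```python
from u import *
legs("wrist",(.531,.069),save="w8")
legs("top",(.462,-.196),.11,z0=.036,z1=.05)
go((.5577,.0638),1.375,.018)
```

```text
wrist {'c': [0.5043, 0.0756], 'wh': [0.0605, 0.0056], 'a': 78.8, 'z': 0.0392, 'n': 275}
wrist {'c': [0.5574, 0.0651], 'wh': [0.06, 0.0034], 'a': 78.9, 'z': 0.0392, 'n': 215}
t29.9 at [0.5577 0.0645 0.1768] yaw 1.376 -> mm tool x -0.7 y 0.1 z 158.8 | norm -0.005 0.001 1.059 | turn rad(tool) 0.001 norm 0.01
```

apply_moves(deltas=[[0,0.002,0.15,0],[0,0,0.24,0],[0,0,0.24,0],[0,0,0.24,0],[0,0,0.12,0],[0,0,0.069,0],[0,0,0,0]])

```text
t: 30.48
tool_pos: [0.5567, 0.0644, 0.016]
orientation: [-3.139, 0.001, 1.378]
wrist_force: [-0.1, -0.5, 0.1]
width: 0.249
gripper_force: 0.0
```

apply_moves(deltas=[[0,0,0,0],[0,0,0,0],[0,0,0,0],[0,0,0,0],[0,0,0,0],[0,0,-0.06,0],[0,0,-0.157,0],[0,0,-0.2,0],[0,0,-0.2,0],[0,0,-0.05,0]], claw=0)

```text
t: 31.32
tool_pos: [0.5603, 0.0655, 0.1225]
orientation: [3.135, -0.003, 1.378]
wrist_force: [0.5, 0.5, -0.9]
width: 0.05
gripper_force: 30.0
```

apply_moves(deltas=[[0,0,0,1],[0,0,0,1],[0,0,0,1],[0,0,0,1],[0,0,0,1],[0,0,0,1],[0,0,0,1],[0,0,0,1],[0,0,0,1],[0,0,0,1]])

```text
t: 32.15
tool_pos: [0.5574, 0.0643, 0.1177]
orientation: [3.142, 0.001, 0.172]
wrist_force: [0.6, -0.5, -1.1]
width: 0.05
gripper_force: 30.0
```

apply_moves(deltas=[[0,0,0,1],[0,0,0,0.17],[-0.0691,0.2538,0,0],[-0.0691,0.2538,0,0],[-0.0691,0.2538,0,0],[-0.0691,0.2538,0,0],[-0.0691,0.2538,0,0]])

```text
t: 32.73
tool_pos: [0.5123, -0.1292, 0.1178]
orientation: [-3.142, 0.001, 0.041]
wrist_force: [0.4, -0.3, -0.6]
width: 0.05
gripper_force: 30.0
```

apply_moves(deltas=[[-0.0691,0.2538,0,0],[-0.0691,0.2538,0,0],[-0.0691,0.2538,0,0],[-0.0691,0.2538,0,0],[-0.0691,0.2538,0,0],[0,0,0,0],[0,0,0,0]])

```text
t: 33.32
tool_pos: [0.4667, -0.323, 0.1174]
orientation: [3.141, 0.001, 0.033]
wrist_force: [-0.5, 0.3, -0.8]
width: 0.055
gripper_force: 30.0
```

```bash
python3 chk.py .4674 -.3195 .022
python3 - <<'E'
from u import *
p=cv2.imread("pics/chk.png"); cv2.imwrite("pics/chkv.png",cv2.resize(p,(768,576)))
E
```

```text
held tops {'c': [0.464, -0.2994], 'wh': [0.0602, 0.0722], 'a': 1.3, 'z': 0.1372, 'n': 1659}
t33.4 at [ 0.4679 -0.3202  0.1175] yaw 0.037 -> mm tool x -0.5 y -0.7 z 95.5 | norm -0.003 -0.005 0.637 | turn rad(tool) 0.002 norm 0.02
```

View pics/chkv.png

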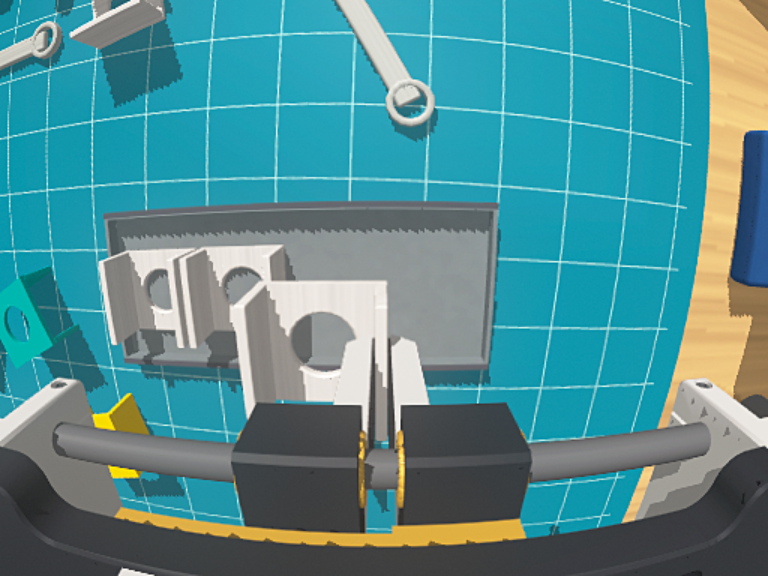

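apply_moves(deltas=[[-0.003,-0.005,0.12,0.02],[0,0,0.2,0],[0,0,0.16,0],[0,0,0.09,0],[0,0,0.04,0],[0,0,0.02,0],[0,0,0.007,0],[0,0,0,0]])

```text
t: 34.03
tool_pos: [0.4692, -0.3186, 0.0231]
orientation: [3.141, -0.001, 0.037]
wrist_force: [-0.1, -0.2, -0.7]
width: 0.049
gripper_force: 30.0
```

apply_moves(deltas=[[0,0,0,0],[0,0,0,0],[0,0,0,0],[0,0,-0.1,0],[0,0,-0.23,0],[0,0,-0.25,0],[0,0,-0.25,0],[0,0,-0.2,0]], claw=0.25)

```text
t: 34.7
tool_pos: [0.4688, -0.3194, 0.18]
orientation: [3.14, -0.002, 0.035]
wrist_force: [-0.1, -0.5, -0.2]
width: 0.25
gripper_force: 0.0
```

apply_moves(deltas=[[0.2013,-0.1395,0,0],[0.2013,-0.1395,0,0],[0.2013,-0.1395,0,0],[0.2013,-0.1395,0,0],[0.2013,-0.1395,0,0],[0.2013,-0.1395,0,0],[0.2013,-0.1395,0,0],[0.2013,-0.1395,0,0],[0,0,0,-1],[0,0,0,-1]])

```text
t: 35.53
tool_pos: [0.7054, -0.1394, 0.1768]
orientation: [-3.14, -0.002, 0.285]
wrist_force: [0.1, -0.2, 0.1]
width: 0.253
gripper_force: 0.0
```

apply_moves(deltas=[[0,0,0,-1],[0,0,0,-1],[0,0,0,-1],[0,0,0,-1],[0,0,0,-1],[0,0,0,-1],[0,0,0,-1],[0,0,0,-1],[0,0,0,-1],[0,0,0,-1]])

```text
t: 36.37
tool_pos: [0.7036, -0.1437, 0.1773]
orientation: [3.141, 0.0, 1.481]
wrist_force: [0.1, 0.9, 0.1]
width: 0.251
gripper_force: 0.0
```

apply_moves(deltas=[[0,0,0,-1],[0,0,0,-1],[0,0,0,-0.9],[0,0,0,0],[0,0,0,0]])

```text
t: 36.78
tool_pos: [0.7036, -0.1436, 0.177]
orientation: [3.141, -0.0, 1.82]
wrist_force: [0.4, 0.4, 0.8]
width: 0.25
gripper_force: 0.0
```

Run:
```python
from u import *
print(np.round(arm.sense()['joint_positions'],2))
legs("wrist",(.676,-.151),save="w9")
legs("top",(.462,-.228),.14,z0=.036,z1=.05)
go((.703,-.1438),1.826,.018)
```

```text
[ 0.53  0.86 -0.76  1.31  0.6   1.2  -0.02]
wrist {'c': [0.6567, -0.1299], 'wh': [0.0052, 0.0588], 'a': 14.7, 'z': 0.0392, 'n': 268}
wrist {'c': [0.709, -0.1162], 'wh': [0.0048, 0.0595], 'a': 13.7, 'z': 0.0392, 'n': 251}
top {'c': [0.4654, -0.3178], 'wh': [0.0594, 0.0061], 'a': 2.7, 'z': 0.042, 'n': 72}
top {'c': [0.4625, -0.2588], 'wh': [0.0594, 0.0155], 'a': 2.4, 'z': 0.0415, 'n': 140}
top {'c': [0.4592, -0.1901], 'wh': [0.0594, 0.0066], 'a': 1.9, 'z': 0.0424, 'n': 66}
top {'c': [0.46, -0.1991], 'wh': [0.0568, 0.0054], 'a': 2.9, 'z': 0.0421, 'n': 62}
top {'c': [0.4567, -0.1353], 'wh': [0.0563, 0.0056], 'a': 1.6, 'z': 0.0423, 'n': 61}
t36.9 at [ 0.7037 -0.1435  0.177 ] yaw 1.820 -> mm tool x -0.2 y -0.8 z 159.0 | norm -0.001 -0.005 1.060 | turn rad(tool) -0.006 norm -0.05
```

apply_moves(deltas=[[0.166,0.079,0,0],[0,0,0.2,0],[0,0,0.24,0],[0,0,0.24,0],[0,0,0.21,0],[0,0,0.12,0],[0,0,0.05,0],[0,0,0,0]])

```text
t: 37.55
tool_pos: [0.7077, -0.1162, 0.0159]
orientation: [-3.138, -0.001, 1.822]
wrist_force: [0.0, -1.0, -0.5]
width: 0.253
gripper_force: 0.0
```

apply_moves(deltas=[[0,0,0,0],[0,0,0,0],[0,0,0,0],[0,0,0,0],[0,0,0,0],[0,0,-0.06,0],[0,0,-0.157,0],[0,0,-0.2,0],[0,0,-0.2,0],[0,0,-0.05,0]], claw=0)

```text
t: 38.38
tool_pos: [0.7118, -0.1157, 0.1237]
orientation: [3.134, 0.002, 1.823]
wrist_force: [1.5, 0.1, -0.1]
width: 0.048
gripper_force: 30.0
```

apply_moves(deltas=[[0,0,0,1],[0,0,0,1],[0,0,0,1],[0,0,0,1],[0,0,0,1],[0,0,0,1],[0,0,0,1],[0,0,0,1],[0,0,0,1],[0,0,0,1]])

```text
t: 39.22
tool_pos: [0.7084, -0.1163, 0.1174]
orientation: [-3.141, 0.001, 0.617]
wrist_force: [-0.4, 0.3, -0.6]
width: 0.054
gripper_force: 30.0
```

apply_moves(deltas=[[0,0,0,1],[0,0,0,1],[0,0,0,1],[0,0,0,1],[0,0,0,0.87],[-0.184,0.1913,0,0],[-0.184,0.1913,0,0],[-0.184,0.1913,0,0],[-0.184,0.1913,0,0]])

```text
t: 39.97
tool_pos: [0.6013, -0.2359, 0.1175]
orientation: [-3.142, 0.001, 0.04]
wrist_force: [-0.3, -0.6, -1.0]
width: 0.053
gripper_force: 30.0
```

apply_moves(deltas=[[-0.184,0.1913,0,0],[-0.184,0.1913,0,0],[-0.184,0.1913,0,0],[-0.184,0.1913,0,0],[-0.184,0.1913,0,0],[0,0,0,0],[0,0,0,0]])

```text
t: 40.55
tool_pos: [0.4675, -0.387, 0.1175]
orientation: [3.141, 0.002, 0.032]
wrist_force: [0.9, 0.7, -0.1]
width: 0.058
gripper_force: 30.0
```

```bash
python3 chk.py .4696 -.3834 .022
```

```text
held tops {'c': [0.4644, -0.3636], 'wh': [0.0599, 0.072], 'a': 1.6, 'z': 0.1369, 'n': 1631}
t40.6 at [ 0.4698 -0.3845  0.1177] yaw 0.036 -> mm tool x -0.2 y -1.1 z 95.7 | norm -0.001 -0.007 0.638 | turn rad(tool) 0.001 norm 0.01
```

apply_moves(deltas=[[-0.001,-0.007,0.12,0],[0,0,0.2,0],[0,0,0.16,0],[0,0,0.09,0],[0,0,0.04,0],[0,0,0.02,0],[0,0,0.008,0],[0,0,0,0]])

```text
t: 41.27
tool_pos: [0.4721, -0.3815, 0.0231]
orientation: [-3.141, -0.001, 0.041]
wrist_force: [-0.2, -0.6, -1.8]
width: 0.05
gripper_force: 30.0
```

apply_moves(deltas=[[0,0,0,0],[0,0,0,0],[0,0,0,0],[0,0,-0.1,0],[0,0,-0.23,0],[0,0,-0.25,0],[0,0,-0.25,0],[0,0,-0.2,0]], claw=0.25)

```text
t: 41.93
tool_pos: [0.4714, -0.3832, 0.1798]
orientation: [3.14, -0.002, 0.039]
wrist_force: [-0.3, -0.5, 0.8]
width: 0.248
gripper_force: 0.0
```

apply_moves(deltas=[[-0.0034,-0.2546,0,0],[-0.0034,-0.2546,0,0],[-0.0034,-0.2546,0,0],[-0.0034,-0.2546,0,0],[-0.0034,-0.2546,0,0],[-0.0034,-0.2546,0,0],[-0.0034,-0.2546,0,0],[-0.0034,-0.2546,0,0],[-0.0034,-0.2546,0,0]], claw=0.85)

```text
t: 42.68
tool_pos: [0.4526, -0.0379, 0.1772]
orientation: [3.141, -0.001, 0.038]
wrist_force: [0.6, 1.0, -0.2]
width: 0.836
gripper_force: 0.0
```

apply_moves(deltas=[[-0.0034,-0.2546,0,0],[-0.0034,-0.2546,0,0],[-0.0034,-0.2546,0,0],[-0.0034,-0.2546,0,0],[-0.0034,-0.2546,0,0],[-0.0034,-0.2546,0,0],[-0.0034,-0.2546,0,0],[-0.0034,-0.2546,0,0],[-0.0034,-0.2546,0,0]])

```text
t: 43.43
tool_pos: [0.4346, 0.3057, 0.1772]
orientation: [-3.141, -0.001, 0.039]
wrist_force: [1.2, 0.3, 0.6]
width: 0.85
gripper_force: 0.0
```

apply_moves(deltas=[[0,0,0,-1],[0,0,0,-1],[0,0,0,-1],[0,0,0,-1],[0,0,0,-1],[0,0,0,-1],[0,0,0,-1],[0,0,0,-1],[0,0,0,-1],[0,0,0,-1]])

```text
t: 44.27
tool_pos: [0.435, 0.3037, 0.1771]
orientation: [3.141, -0.001, 1.244]
wrist_force: [0.7, -0.5, 0.5]
width: 0.853
gripper_force: 0.0
```

apply_moves(deltas=[[0,0,0,-1],[0,0,0,-1],[0,0,0,-1],[0,0,0,-1],[0,0,0,-1],[0,0,0,-1],[0,0,0,-1],[0,0,0,-1],[0,0,0,-1],[0,0,0,-1]])

```text
t: 45.1
tool_pos: [0.4351, 0.3036, 0.177]
orientation: [3.141, 0.001, 2.444]
wrist_force: [-0.2, 0.2, -0.5]
width: 0.85
gripper_force: 0.0
```

apply_moves(deltas=[[0,0,0,-1],[0,0,0,-1],[0,0,0,-1],[0,0,0,-0.43],[0,0,0,0],[0,0,0,0]])

```text
t: 45.6
tool_pos: [0.4349, 0.3036, 0.1768]
orientation: [3.141, 0.0, 2.848]
wrist_force: [0.8, -0.7, 0.3]
width: 0.848
gripper_force: 0.0
```

Run:
```python
from u import *
print(np.round(arm.sense()['joint_positions'],2))
p,P=shot("wrist","w10"); m=pick(P,(.4357,.3024),.05,.048,.061)&(p.max(-1)>100); print("n_stud",rect(P,m))
legs("top",(.466,-.26),.16,z0=.036,z1=.05)
go((.4359,.3021),2.848,.048)
```

```text
[ 0.02  0.74 -1.14  1.86  0.78  1.07 -0.16]
n_stud {'c': [0.4362, 0.302], 'wh': [0.0603, 0.0607], 'a': 72.4, 'z': 0.0541, 'n': 2974}
t45.7 at [0.4349 0.3036 0.1768] yaw 2.849 -> mm tool x -1.4 y -1.2 z 128.8 | norm -0.009 -0.008 0.859 | turn rad(tool) 0.001 norm 0.01
```

apply_moves(deltas=[[-0.009,-0.008,0.15,0],[0,0,0.2,0],[0,0,0.2,0],[0,0,0.15,0],[0,0,0.09,0],[0,0,0.04,0],[0,0,0.007,0],[0,0,0,0]])

```text
t: 46.37
tool_pos: [0.4359, 0.3025, 0.0516]
orientation: [3.141, 0.0, 2.85]
wrist_force: [-0.0, 0.8, -0.4]
width: 0.856
gripper_force: 0.0
```

apply_moves(deltas=[[0,0,0,0],[0,0,0,0],[0,0,0,0],[0,0,0,0],[0,0,0,0],[0,0,0,0]], claw=0)

```text
t: 46.87
tool_pos: [0.4361, 0.3022, 0.0518]
orientation: [3.141, 0.001, 2.85]
wrist_force: [1.2, -1.5, 6.5]
width: 0.627
gripper_force: 30.0
```

apply_moves(deltas=[[0,0,-0.04,0],[0,0,-0.06,0],[0,0,-0.06,0],[0,0,-0.06,0],[0,0,-0.06,0],[0,0,-0.08,0],[0,0,-0.1,0],[0,0,-0.1,0],[0,0,-0.07,0],[0,0,0,0]])

```text
t: 47.7
tool_pos: [0.4366, 0.3034, 0.1482]
orientation: [3.138, 0.002, 2.85]
wrist_force: [0.2, 0.4, -2.0]
width: 0.626
gripper_force: 30.0
```

Run:
```python
from u import *
print(np.round(arm.sense()['joint_positions'],2))
p,P=shot("wrist","w11"); x=pose()[1]; m=pick(P,x,.06,x[2]-.003,x[2]+.009)&(p.max(-1)>100)&(sat(p)<60); print("n held",rect(P,m),"z rel",np.percentile(P[m][:,2]-x[2],[5,50,95]).round(4))
q=P[m]; A=np.c_[q[:,:2]-x[:2],np.ones(len(q))]; print("tilt",np.linalg.lstsq(A,q[:,2],rcond=None)[0].round(3))
print(pose())
p,P=legs("top",(.466,-.26),.16,z0=.036,z1=.05)
```

```text
[ 0.01  0.78 -1.1   1.89  0.83  1.01 -0.19]
n held {'c': [0.4367, 0.3039], 'wh': [0.0788, 0.0608], 'a': 73.2, 'z': 0.1505, 'n': 6465} z rel [0.0021 0.0036 0.0047]
tilt [0.006 0.    0.15 ]
(47.75, array([0.43627452, 0.30263098, 0.14687657]), np.float64(2.8500649002645555), 0.6268179007852027, 29.99808758497238)
```

apply_moves(deltas=[[0,0,-0.1,0],[0,0,0,1],[0,0,0,1],[0,0,0,1],[0,0,0,1],[0,0,0,1],[0,0,0,1],[0,0,0,1],[0,0,0,1],[0,0,0,1]])

```text
t: 48.63
tool_pos: [0.4352, 0.3015, 0.1597]
orientation: [-3.14, 0.001, 1.765]
wrist_force: [-0.5, 0.3, -1.2]
width: 0.627
gripper_force: 30.0
```

apply_moves(deltas=[[0,0,0,1],[0,0,0,0.37],[-0.256,0.0047,0,0],[-0.256,0.0047,0,0],[-0.256,0.0047,0,0],[-0.256,0.0047,0,0],[-0.256,0.0047,0,0],[-0.256,0.0047,0,0]])

```text
t: 49.3
tool_pos: [0.4471, 0.07, 0.1599]
orientation: [-3.14, 0.0, 1.607]
wrist_force: [0.2, -0.3, -1.6]
width: 0.632
gripper_force: 30.0
```

apply_moves(deltas=[[-0.256,0.0047,0,0],[-0.256,0.0047,0,0],[-0.256,0.0047,0,0],[-0.256,0.0047,0,0],[-0.256,0.0047,0,0],[-0.256,0.0047,0,0],[-0.256,0.0047,0,0],[0,0,0,0],[0,0,0,0]])

```text
t: 50.05
tool_pos: [0.4613, -0.1988, 0.1594]
orientation: [-3.14, -0.001, 1.6]
wrist_force: [-0.0, 0.7, -1.4]
width: 0.628
gripper_force: 30.0
```

Run:
```python
from u import *
print(np.round(arm.sense()['joint_positions'],2))
p,P=legs("wrist",(.466,-.26),.16,z0=.036,z1=.05,save="w12")
cv2.imwrite("pics/w12v.png",cv2.resize(p[:,:,::-1],(768,576)))
legs("scene",(.466,-.26),.16,z0=.036,z1=.05)
go((.463,-.196),1.606,.046)
```

```text
[ 0.92  0.61 -0.86  1.96  0.62  0.86 -0.25]
wrist {'c': [0.4595, -0.134], 'wh': [0.0596, 0.0052], 'a': 2.0, 'z': 0.0421, 'n': 360}
wrist {'c': [0.4606, -0.1867], 'wh': [0.0591, 0.0009], 'a': 1.8, 'z': 0.0399, 'n': 74}
wrist {'c': [0.4615, -0.2525], 'wh': [0.0517, 0.0059], 'a': 3.1, 'z': 0.0417, 'n': 289}
wrist {'c': [0.4623, -0.2606], 'wh': [0.0491, 0.0034], 'a': 1.7, 'z': 0.0411, 'n': 179}
wrist {'c': [0.4667, -0.3205], 'wh': [0.0595, 0.0142], 'a': 2.0, 'z': 0.0416, 'n': 557}
wrist {'c': [0.4694, -0.379], 'wh': [0.0593, 0.0074], 'a': 4.8, 'z': 0.0414, 'n': 225}
scene {'c': [0.4696, -0.3806], 'wh': [0.0604, 0.0079], 'a': 3.0, 'z': 0.0419, 'n': 53}
scene {'c': [0.4693, -0.3218], 'wh': [0.0614, 0.0155], 'a': 1.2, 'z': 0.0416, 'n': 98}
scene {'c': [0.4661, -0.2577], 'wh': [0.0627, 0.0167], 'a': 0.2, 'z': 0.0419, 'n': 107}
scene {'c': [0.4642, -0.1935], 'wh': [0.0614, 0.0157], 'a': 2.4, 'z': 0.0422, 'n': 98}
scene {'c': [0.4608, -0.1345], 'wh': [0.0637, 0.0067], 'a': 1.4, 'z': 0.0416, 'n': 50}
t50.1 at [ 0.4619 -0.1954  0.1601] yaw 1.607 -> mm tool x -0.6 y 1.1 z 114.1 | norm -0.004 0.007 0.760 | turn rad(tool) 0.001 norm 0.00
```

View pics/w12v.png

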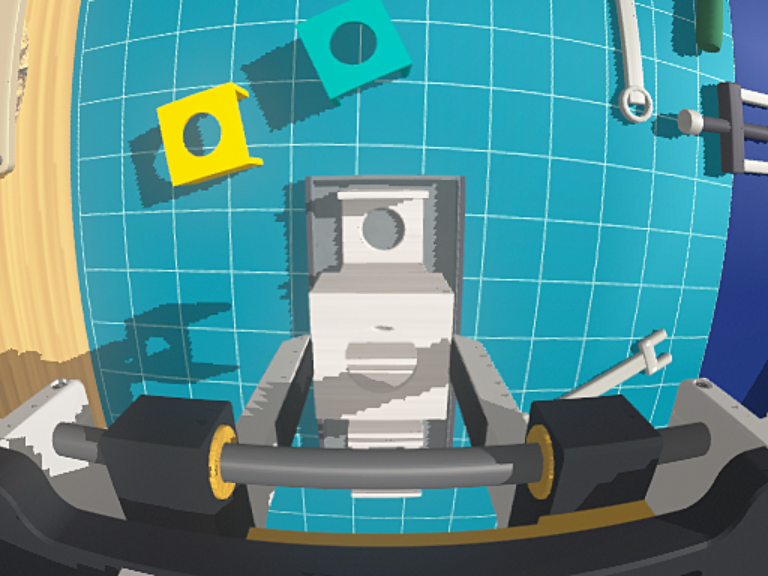

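apply_moves(deltas=[[0,0,0.1,0],[0,0,0.18,0],[0,0,0.18,0],[0,0,0.14,0],[0,0,0.08,0],[0,0,0.05,0],[0,0,0.025,0],[0,0,0.01,0],[0,0,0,0],[0,0,0,0]])

```text
t: 50.98
tool_pos: [0.4631, -0.1963, 0.0466]
orientation: [3.14, 0.0, 1.606]
wrist_force: [0.0, -0.5, -0.9]
width: 0.628
gripper_force: 30.0
```

Run:
```python
from u import *
print(pose(),np.round(arm.sense()['wrist_force'],1))
p,P=shot("wrist","w13"); x=pose()[1]; m=pick(P,x,.06,x[2]-.004,x[2]+.01)&(p.max(-1)>90)&(sat(p)<60); print(rect(P,m),np.percentile(P[m][:,2],[5,50,95]).round(4))
```

```text
(50.9833, array([ 0.46307549, -0.19627239,  0.04661564]), np.float64(1.6063624387669924), 0.628453687117214, 29.998160004615784) [ 0.  -0.5 -0.9]
{'c': [0.4622, -0.1957], 'wh': [0.0821, 0.0606], 'a': 1.3, 'z': 0.049, 'n': 6641} [0.0463 0.049  0.0501]
```

apply_moves(deltas=[[0,0,0.01,0],[0,0,0,0],[0,0,0,0]])

```text
t: 51.28
tool_pos: [0.463, -0.1967, 0.0449]
orientation: [3.14, 0.0, 1.606]
wrist_force: [1.1, 0.3, 1.2]
width: 0.627
gripper_force: 30.0
```

apply_moves(deltas=[[0,0,0,0],[0,0,0,0],[0,0,0,0],[0,0,0,0],[0,0,-0.1,0],[0,0,-0.2,0],[0,0,-0.25,0],[0,0,-0.25,0],[0,0,-0.17,0],[0,0,0,0]], claw=0.85)

```text
t: 52.12
tool_pos: [0.4657, -0.1967, 0.1946]
orientation: [3.133, 0.003, 1.606]
wrist_force: [1.2, -0.8, -1.1]
width: 0.851
gripper_force: 0.0
```

Run:
```python
from u import *
p,P=shot("wrist","w14"); m=pick(P,(.462,-.195),.05,.0445,.056)&(p.max(-1)>90)&(sat(p)<60)
k,l,st,_=cv2.connectedComponentsWithStats(m.astype(np.uint8)); i=1+np.argmax(st[1:,4]); print(rect(P,l==i),np.percentile(P[l==i][:,2],[5,50,95]).round(4))
q=P[l==i]; print("tilt",np.linalg.lstsq(np.c_[q[:,:2]-[.462,-.195],np.ones(len(q))],q[:,2],rcond=None)[0].round(4))
m=pick(P,(.462,-.26),.17,.036,.0448)&(p.max(-1)>90)&(sat(p)<60)
k,l,st,_=cv2.connectedComponentsWithStats(m.astype(np.uint8))
for i in range(1,k):
    if st[i,4]>40: print(rect(P,l==i))
```

```text
{'c': [0.4617, -0.1964], 'wh': [0.0604, 0.06], 'a': 1.9, 'z': 0.0473, 'n': 2167} [0.0461 0.0473 0.0485]
tilt [ 0.0014 -0.0003  0.0473]
{'c': [0.4591, -0.1337], 'wh': [0.0589, 0.0047], 'a': 2.0, 'z': 0.042, 'n': 269}
{'c': [0.4614, -0.1663], 'wh': [0.0574, 0.0004], 'a': 1.8, 'z': 0.0414, 'n': 52}
{'c': [0.4608, -0.1887], 'wh': [0.0285, 0.0053], 'a': 5.3, 'z': 0.0421, 'n': 121}
{'c': [0.4617, -0.1978], 'wh': [0.032, 0.0044], 'a': 1.7, 'z': 0.042, 'n': 139}
{'c': [0.4643, -0.2573], 'wh': [0.0593, 0.0135], 'a': 2.5, 'z': 0.0417, 'n': 531}
{'c': [0.467, -0.3205], 'wh': [0.0597, 0.0138], 'a': 1.5, 'z': 0.0417, 'n': 485}
```

apply_moves(deltas=[[0.2434,-0.0206,0,0],[0.2434,-0.0206,0,0],[0.2434,-0.0206,0,0],[0.2434,-0.0206,0,0],[0.2434,-0.0206,0,0],[0.2434,-0.0206,0,0],[0.2434,-0.0206,0,0],[0.2434,-0.0206,0,0]])

```text
t: 52.83
tool_pos: [0.426, 0.0956, 0.1886]
orientation: [-3.139, 0.001, 1.606]
wrist_force: [1.3, 0.7, -0.2]
width: 0.852
gripper_force: 0.0
```

apply_moves(deltas=[[0,0,0,-1],[0,0,0,-1],[0,0,0,-1],[0,0,0,-1],[0,0,0,-1],[0,0,0,-1],[0,0,0,-1],[0,0,0,-1],[0,0,0,-1],[0,0,0,-0.3]])

```text
t: 53.67
tool_pos: [0.4264, 0.0941, 0.1883]
orientation: [-3.14, -0.003, 2.728]
wrist_force: [-0.7, -0.9, 1.1]
width: 0.85
gripper_force: 0.0
```

apply_moves(deltas=[[0,0,0,0]])

```text
t: 53.75
tool_pos: [0.4264, 0.0941, 0.1885]
orientation: [-3.14, -0.003, 2.723]
wrist_force: [0.3, -0.5, -0.4]
width: 0.851
gripper_force: 0.0
```

Run:
```python
from u import *
p,P=shot("wrist","w15"); print(np.round(arm.sense()['joint_positions'],2))
m=pick(P,(.4276,.095),.06,.034,.046)&(sat(p)<60)&(p.max(-1)>90); print("n_a",rect(P,m))
cv2.imwrite("pics/w15v.png",cv2.resize(p[:,:,::-1],(768,576)))
go((.4276,.095),2.723,.0362)
p,P=shot("top","top2"); m=pick(P,(.462,-.26),.17,.036,.055)&(p.max(-1)>90)&(sat(p)<60); print("tray n1 top",rect(P,pick(P,(.462,-.195),.05,.045,.056)&m))
```

```text
[ 0.51  0.6  -1.19  2.08  0.7   0.94  0.09]
n_a {'c': [0.4278, 0.0959], 'wh': [0.0599, 0.0608], 'a': 66.9, 'z': 0.0393, 'n': 2166}
t53.8 at [0.4266 0.0942 0.1887] yaw 2.721 -> mm tool x -0.6 y 1.1 z 152.5 | norm -0.004 0.008 1.017 | turn rad(tool) -0.002 norm -0.02
tray n1 top {'c': [0.46, -0.1973], 'wh': [0.0605, 0.061], 'a': 2.5, 'z': 0.0477, 'n': 456}
```

View pics/w15v.png

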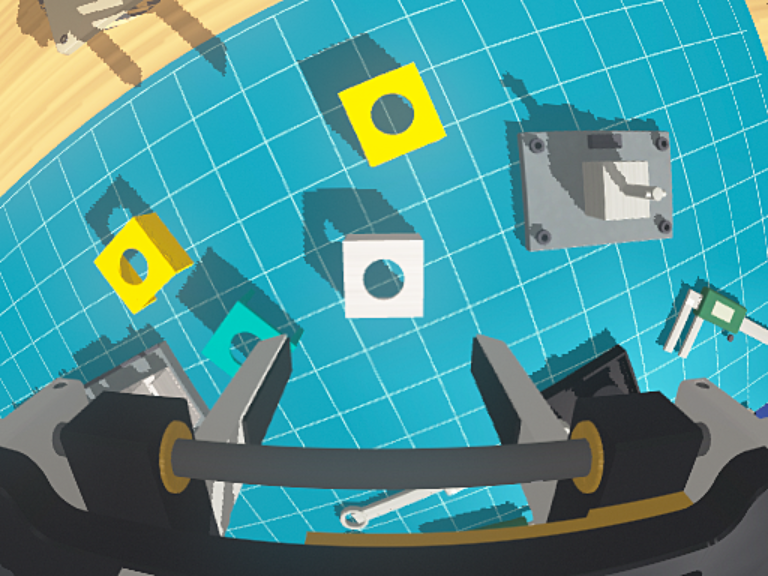

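apply_moves(deltas=[[-0.003,0.014,0.15,-0.14],[0,0,0.24,0],[0,0,0.24,0],[0,0,0.2,0],[0,0,0.1,0],[0,0,0.06,0],[0,0,0.027,0],[0,0,0,0]])

```text
t: 54.52
tool_pos: [0.428, 0.0963, 0.0365]
orientation: [-3.141, -0.002, 2.739]
wrist_force: [0.1, 0.3, 0.2]
width: 0.851
gripper_force: 0.0
```

apply_moves(deltas=[[0,0,0,0],[0,0,0,0],[0,0,0,0],[0,0,0,0],[0,0,0,0],[0,0,0,0]], claw=0)

```text
t: 55.02
tool_pos: [0.4292, 0.0962, 0.0379]
orientation: [3.141, 0.001, 2.738]
wrist_force: [-0.4, -1.1, 6.3]
width: 0.629
gripper_force: 30.0
```

apply_moves(deltas=[[0,0,-0.05,0],[0,0,-0.1,0],[0,0,-0.15,0],[0,0,-0.2,0],[0,0,-0.2,0],[0,0,-0.125,0],[0,0,0,0]])

```text
t: 55.6
tool_pos: [0.4307, 0.0974, 0.164]
orientation: [3.138, 0.005, 2.738]
wrist_force: [1.4, 0.9, -1.1]
width: 0.623
gripper_force: 30.0
```

apply_moves(deltas=[[0,0,0,1],[0,0,0,1],[0,0,0,1],[0,0,0,1],[0,0,0,1],[0,0,0,1],[0,0,0,1],[0,0,0,1],[0,0,0,1],[0,0,0,0.43]])

```text
t: 56.43
tool_pos: [0.4281, 0.0958, 0.1602]
orientation: [-3.14, 0.001, 1.601]
wrist_force: [-0.3, -0.1, -2.1]
width: 0.623
gripper_force: 30.0
```

apply_moves(deltas=[[-0.2536,0.0152,0,0],[-0.2536,0.0152,0,0],[-0.2536,0.0152,0,0],[-0.2536,0.0152,0,0],[-0.2536,0.0152,0,0],[-0.2536,0.0152,0,0]])

```text
t: 56.93
tool_pos: [0.4497, -0.1333, 0.16]
orientation: [-3.14, -0.0, 1.607]
wrist_force: [0.2, 0.3, -0.3]
width: 0.627
gripper_force: 30.0
```

apply_moves(deltas=[[-0.2536,0.0152,0,0],[-0.2536,0.0152,0,0],[-0.2536,0.0152,0,0],[-0.2536,0.0152,0,0],[-0.2536,0.0152,0,0],[0,0,0,0],[0,0,0,0]])

```text
t: 57.52
tool_pos: [0.4675, -0.3233, 0.1591]
orientation: [-3.14, -0.001, 1.602]
wrist_force: [0.0, 0.0, -0.2]
width: 0.626
gripper_force: 30.0
```

Run:
```python
from u import *
print(np.round(arm.sense()['joint_positions'],2))
x=pose()[1]
p,P=legs("wrist",(.466,-.28),.16,z0=.036,z1=.052,save="w16")
m=pick(P,x,.06,x[2]-.003,x[2]+.009)&(p.max(-1)>90)&(sat(p)<60); print("held",rect(P,m),np.percentile(P[m][:,2]-x[2],[5,50,95]).round(4))
legs("scene",(.466,-.26),.16,z0=.036,z1=.055)
go((.4675,-.3215),1.606,.046)
cv2.imwrite("pics/w16v.png",cv2.resize(p[:,:,::-1],(768,576)))
```

```text
[ 1.05  0.69 -0.81  1.78  0.6   0.94  0.02]
wrist {'c': [0.4586, -0.1346], 'wh': [0.0601, 0.0053], 'a': 2.1, 'z': 0.0418, 'n': 363}
wrist {'c': [0.4616, -0.1965], 'wh': [0.0601, 0.0605], 'a': 1.6, 'z': 0.0471, 'n': 3307}
wrist {'c': [0.4644, -0.2529], 'wh': [0.0596, 0.0042], 'a': 1.8, 'z': 0.0422, 'n': 300}
wrist {'c': [0.4652, -0.2624], 'wh': [0.0588, 0.0052], 'a': 2.1, 'z': 0.0422, 'n': 357}
wrist {'c': [0.4684, -0.3795], 'wh': [0.0508, 0.0061], 'a': 2.0, 'z': 0.0417, 'n': 298}
held {'c': [0.4662, -0.3221], 'wh': [0.0813, 0.0612], 'a': 1.6, 'z': 0.1603, 'n': 6361} [0.     0.0012 0.0024]
scene {'c': [0.4719, -0.3793], 'wh': [0.0619, 0.0076], 'a': 5.0, 'z': 0.0423, 'n': 57}
scene {'c': [0.469, -0.3212], 'wh': [0.0634, 0.0157], 'a': 4.0, 'z': 0.0419, 'n': 104}
scene {'c': [0.4669, -0.2578], 'wh': [0.0636, 0.0155], 'a': 2.1, 'z': 0.0424, 'n': 104}
scene {'c': [0.4639, -0.1968], 'wh': [0.0634, 0.0617], 'a': 1.6, 'z': 0.0473, 'n': 410}
scene {'c': [0.4619, -0.1346], 'wh': [0.0597, 0.0065], 'a': 2.5, 'z': 0.0434, 'n': 50}
t57.6 at [ 0.4684 -0.3196  0.16  ] yaw 1.608 -> mm tool x -1.9 y -1.0 z 114.0 | norm -0.012 -0.006 0.760 | turn rad(tool) 0.002 norm 0.02
```

View pics/w16v.png

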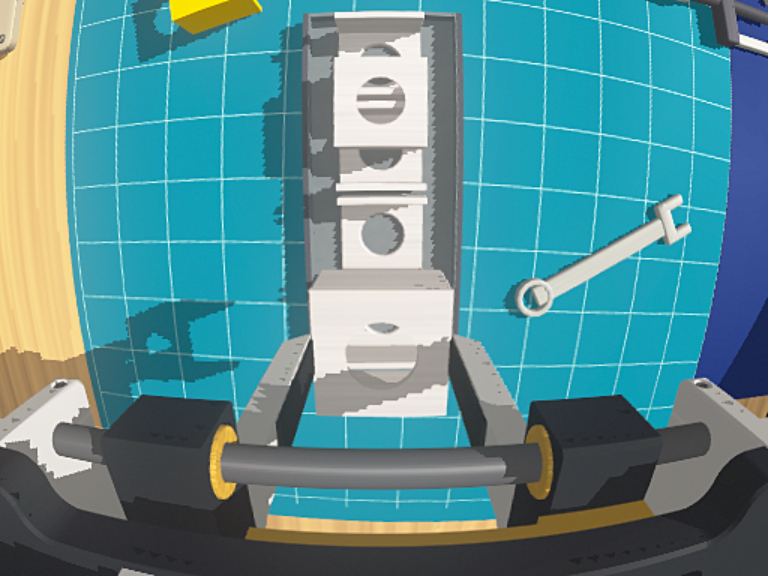

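apply_moves(deltas=[[-0.012,-0.006,0.1,0.02],[0,0,0.18,0],[0,0,0.18,0],[0,0,0.14,0],[0,0,0.08,0],[0,0,0.05,0],[0,0,0.02,0],[0,0,0.007,0],[0,0,0,0],[0,0,0,0]])

```text
t: 58.45
tool_pos: [0.469, -0.323, 0.0486]
orientation: [3.14, 0.001, 1.605]
wrist_force: [0.1, -0.3, -0.8]
width: 0.624
gripper_force: 30.0
```

apply_moves(deltas=[[0,0,0,0],[0,0,0,0],[0,0,0,0],[0,0,0,0],[0,0,-0.1,0],[0,0,-0.2,0],[0,0,-0.25,0],[0,0,-0.25,0],[0,0,-0.25,0],[0,0,-0.25,0]], claw=0.85)

```text
t: 59.28
tool_pos: [0.4678, -0.3224, 0.2445]
orientation: [3.142, -0.0, 1.605]
wrist_force: [0.4, -0.4, 1.5]
width: 0.85
gripper_force: 0.0
```

apply_moves(deltas=[[0.2,0,-0.1,0],[0.25,0,0,0],[0.25,0,0,0],[0,0,0,0],[0,0,0,0]])

```text
t: 59.7
tool_pos: [0.4648, -0.2159, 0.2583]
orientation: [3.141, 0.001, 1.609]
wrist_force: [0.1, -0.5, 0.2]
width: 0.848
gripper_force: 0.0
```

Run:
```python
from u import *
print(pose())
for n in("wrist","scene"):
    p,P=shot(n,"fin_"+n); w=(p.max(-1)>90)&(sat(p)<60)
    for c in((.462,-.196),(.4675,-.3215)):
        m=pick(P,c,.05,.0447,.057)&w; q=P[m]; print(n,rect(P,m),"tilt",np.linalg.lstsq(np.c_[q[:,:2]-c,np.ones(len(q))],q[:,2],rcond=None)[0].round(3))
    legs(n,(.466,-.26),.17,z0=.036,z1=.0447)
    if n=="scene": print("nut",rect(P,pick(P,(.645,.248),.04,.045,.08)),"spacer",rect(P,pick(P,(.655,.181),.04,.015,.03)&(p.max(-1)>90)))
    else: cv2.imwrite("pics/finv.png",cv2.resize(p[:,:,::-1],(768,576)))
```

```text
(59.7, array([ 0.46476733, -0.21592019,  0.25834314]), np.float64(1.6093819631065487), 0.848266343365708, 0.0)
wrist {'c': [0.4614, -0.1962], 'wh': [0.0603, 0.0608], 'a': 2.3, 'z': 0.0473, 'n': 1589} tilt [ 0.001 -0.003  0.047]
wrist {'c': [0.468, -0.3214], 'wh': [0.0592, 0.0599], 'a': 3.0, 'z': 0.0473, 'n': 1184} tilt [-0.001  0.002  0.047]
wrist {'c': [0.459, -0.1342], 'wh': [0.059, 0.0042], 'a': 2.0, 'z': 0.0421, 'n': 183}
wrist {'c': [0.4676, -0.1666], 'wh': [0.0424, 0.0003], 'a': 2.0, 'z': 0.0416, 'n': 33}
wrist {'c': [0.461, -0.1887], 'wh': [0.028, 0.0049], 'a': 2.0, 'z': 0.042, 'n': 93}
wrist {'c': [0.4612, -0.1982], 'wh': [0.0312, 0.0051], 'a': 2.4, 'z': 0.0421, 'n': 116}
wrist {'c': [0.4632, -0.2529], 'wh': [0.0596, 0.0046], 'a': 2.5, 'z': 0.042, 'n': 177}
wrist {'c': [0.4642, -0.2625], 'wh': [0.0591, 0.0056], 'a': 2.1, 'z': 0.0421, 'n': 211}
wrist {'c': [0.4659, -0.2921], 'wh': [0.059, 0.0014], 'a': 2.5, 'z': 0.0407, 'n': 102}
wrist {'c': [0.4671, -0.3201], 'wh': [0.014, 0.0309], 'a': 89.7, 'z': 0.0416, 'n': 204}
wrist {'c': [0.4698, -0.3799], 'wh': [0.0587, 0.0055], 'a': 1
[... 250 characters left out ...]
048]
scene {'c': [0.4732, -0.381], 'wh': [0.0607, 0.008], 'a': 2.4, 'z': 0.0411, 'n': 52}
scene {'c': [0.4704, -0.2942], 'wh': [0.008, 0.0577], 'a': 89.5, 'z': 0.0401, 'n': 33}
scene {'c': [0.4655, -0.2579], 'wh': [0.0626, 0.0144], 'a': 2.4, 'z': 0.0408, 'n': 86}
scene {'c': [0.4639, -0.3211], 'wh': [0.0288, 0.0147], 'a': 3.1, 'z': 0.0403, 'n': 39}
scene {'c': [0.4603, -0.1939], 'wh': [0.0323, 0.0169], 'a': 11.9, 'z': 0.0426, 'n': 42}
scene {'c': [0.4609, -0.1343], 'wh': [0.0602, 0.0058], 'a': 2.6, 'z': 0.0417, 'n': 44}
nut {'c': [0.6466, 0.2481], 'wh': [0.0584, 0.0099], 'a': 73.0, 'z': 0.0528, 'n': 100} spacer {'c': [0.6572, 0.1807], 'wh': [0.0443, 0.0445], 'a': 36.8, 'z': 0.0203, 'n': 164}
```

View pics/finv.png

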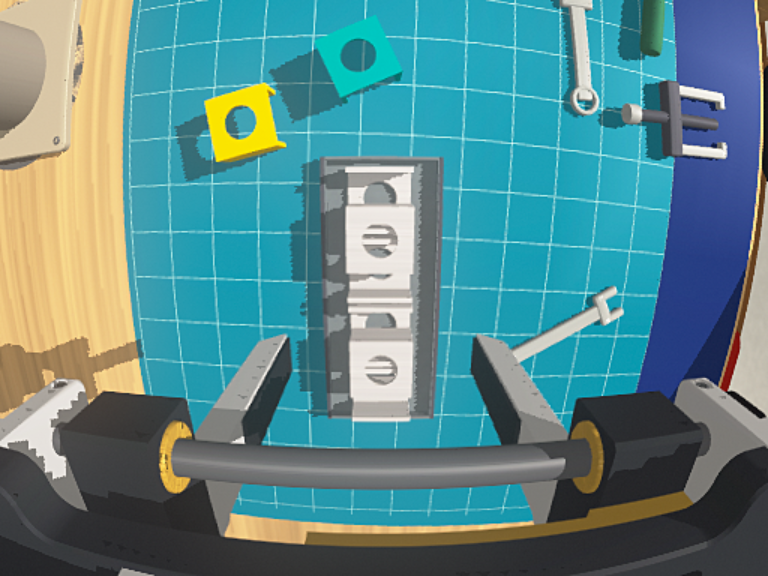

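The last picture shows four legs-up brackets in one row in the stock tray. Both legs-down ones are hooked over neighbouring pairs at (380,240) and (380,370), level and at the seated height of 48 mm. The scene camera still finds the nut and the spacer in the dish. The gripper is clear, so I hand in.

```bash
python3 -c "
from cell import order
print(order.hand_in())"
```

```text
the job is handed in; nothing more can be done
None
```

The fixture is stripped, the nut and spacer are in the hardware tray, all six white brackets are interlocked in the stock tray, and the job was handed in at about 60 s of the 184 s; no verdict came back.

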